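# Stack the electrode rings in the holder and pin them

## Robot

A 6-joint arm with a two-finger parallel gripper is mounted at the origin on the work surface. World frame = base frame: x ahead of the robot, y to its left, z up, the work surface at z = 0. Lengths are in m, angles in rad, forces in N, time in s.
With the tool pointing down it reaches from about 0.325 to 0.75 m from the base axis. Payload 7.6 kg.
Tool frame: the origin (TCP) lies at the very end of the fingers, on their centre line; the grasp point (between the pads) lies arm.hold_point_z behind it (arm.hold_point_z is the distance from the TCP to the grasp point, in m); z points along the fingers, y is the line along which they close (so a half turn about z gives the same grasp; the last joint's range is limited). The gripper opens to 85 mm and grips with 20 to 120 N. Pads are 22 mm wide; open, the fingers measure 114 mm over their backs; the gripper's body (76 mm by 85 mm) begins 54 mm behind the grasp point. The pads swing forward as they close: fully open they stand 13 mm farther back than shut.
Start: joints at [-1.237, 0.052, 1.401, -0, 1.689, -0.07], TCP at [0.206, -0.483, 0.231] pointing down, gripper open.
Joint ranges: [-2.9, 2.9], [-0.91, 2.17], [0.12, 2.37], [-1.06, 4.2], [0.26, 2.73], [-2.93, 2.93]. Speed limits (rad/s): [2.57, 2.57, 3.01, 3.14, 3.14, 3.14].

## Interface

Orientations are given as a unit quaternion [w, x, y, z].
In Python, from bench import readout, get_image, arm gives the robot as it stands.
- The arm moves only by the shell command python3 -m crank 'ROWS' [OPENING]. ROWS is JSON, a list of rows, each a list of 2 entries, a list of its own where there are three numbers: the shift along the tool's x, y, z in m, then the turn, a rotation vector about the tool's x, y, z in rad. A call has 1 to 10 rows; each row shifts and turns the commanded pose from where the row before left it, along the tool's axes as they then stand; what a row does not reach is not made up. A row lasts 1/12 s, in which the tool goes at most 41.7 mm and 7.16 degrees, less where a joint would pass 70% of its speed; a pose out of reach is approached as far as the arm can. A call is refused whole if a number of a shift passes 0.0417 or a number of a turn 0.125, either way. A call with a gripper value outside its range is refused whole. OPENING is the closure in counts, from 0 (fully open) to 255 (shut), set as the call begins (- or left out, the last holds). The fingers move at their own pace and stop on an object; the grip force is fixed at half the most. Time passes only in rows, so rows that do not move let the fingers close. It gives the time, the measured TCP pose, the force, the opening and the grip force at its end, in the units of the state.
- readout.get_obs(): the state, without advancing time (a new reading comes with each control period).
- get_image(name): name is "scene" or "top" or "wrist"; returns a dict with "image" (420x560x3 uint8, red, green, blue), "K" (3x3 intrinsics, pixels), "R" (3x3) and "t" (3): a world point X has camera coordinates R X + t. Camera axes: x right, y down, z forward; pixel columns grow to the right and rows downward; lengths in m; the calibration is good to about 2 mm. A picture is of the moment at which its call begins. There is no depth.
- arm.job_done(): hands the job in; it is judged then, once.
The state is a dict: "t": time; "q": joint angles; "dq": joint speeds; "joint_efforts": joint torques, N m; "ee_pos": TCP position; "tool_rot": TCP orientation; "ft_force": force on the tool from outside, world axes, zero at the start; "torque": the same for the moment, N m; "finger_gap": finger opening in m; "grasp_force": force on a finger pad.
Only numpy, scipy, OpenCV 4.12 (cv2) and the standard library are available. Lean on these libraries where they do the work, as an engineer would, in place of code of your own. Each camera call takes 0.05 s, during which the arm holds its last target. There are 200 camera calls.

## Task

Load the electrode holder of the fruit-battery kit: lower (do not drop) the thick round ring into its bore, then the six-sided ring, then the thin round ring, each lying flat on the one below. Then take the pin with the round black knob from the wooden rack, push it down through the three rings and feel gently, without forcing, for the hole of the sliding contact hidden below them, until the pin's flange lies flat on the top ring; let go. Leave the big spare ring, the square-headed pin, the fruit and the potato alone.

Things in the scene. Friction and masses are not known exactly. Their poses are not given: they have to be found in the camera images.
- holder_floor (a point): Centre of the flat floor of the round bore in the grey plastic holder, which is fixed; floor 40 mm above the table. Bore 52 mm across, open upward, walled only on this frame's +x and -x sides. Its +y and -y sides are open gaps about 33 mm wide, reaching 28 mm below the floor (pedestal 40 mm wide along y), so fingers can go down there beside a ring. Foot 110 mm square, 12 mm high.
- holder_rim (a point): Centre of the bore's mouth, level with the top of its walls, 38 mm above its floor, same axes. The walls are straight up to 34 mm above the floor and flare outward about 3 mm in the last 4 mm.
- holder_window (a point): Centre of the window in the bore's floor, 24 mm (x) by 20 mm (y), 2 mm below the floor: level with the flat top of the brass contact seen in it. The contact's one hole (10 mm along x, 13 mm along y, 1 mm chamfer, 17 mm deep) is centred on this frame's x axis, up to 4.5 mm either side of this point: the contact slides stiffly (15 N) along x. Its place is not reported.
- thick_mid (a point): Centre of the thick round steel ring, lying flat on the table: 48 mm outside, hole 16 mm, 14 mm high; z is its axis. About 0.14 kg.
- hexring_mid (a point): Centre of the six-sided dark steel ring, lying flat on the table: 41.6 mm across flats (48 mm across corners), hole about 16 mm, 10 mm high. Its x axis is square to one pair of flats; the other pairs lie at +60 and -60 degrees about z. About 0.07 kg.
- thin_mid (a point): Centre of the thin round steel ring, lying flat on the table: 48 mm outside, hole 16 mm, 8 mm high; z is its axis. About 0.08 kg.
- pin_knob (a point): Centre of the round black knob (20 mm across, 42 mm high) of the pin, which stands in one of the rack's two holes. Below the knob is a steel flange 26 mm across, 4 mm thick (underside 25 mm below this point), then the shank. In the rack the flange rests on its top. Pin home in the stack: this point is 57 mm above the bore's floor; if it stands on the contact, missing the hole, 15 mm higher. 0.08 kg.
- pin_tip (a point): Lower tip of that pin, 74 mm below the knob's centre; z is the pin's axis, upward. The round steel shank is 8 mm across and 49 mm long from flange to tip, narrowing to 7 mm over its last 4 mm.
- tester_knob (a point): Bystander: the other pin in the rack, with a square black head 16 mm wide and 20 mm high, to be left there. This point is the centre of its head.
- spare_mid (a point): Bystander: centre of the big spare steel ring, 62 mm outside, 12 mm high, lying on the table; it does not fit the bore. Leave it.
- rack: The fixed wooden rack, 70 mm (x) by 130 mm (y) and 55 mm high; origin at the centre of its underside. Holes 10.5 mm across at y = -36 and +36 mm from its centre.
- orange_a: Bystander: an orange, 68 mm wide, 63 mm high; origin under it.
- orange_b: Bystander: another orange, the same size; origin under it.
- potato: Bystander: a potato, 90 mm long along its x, 58 mm high; origin under it.

How it is judged:
By the outcome, as a careful person would: the job done as asked, in the order asked, and still so for the second after the job is handed in, with the robot touching nothing.
It also fails if it takes over 72 s, if anything falls off the work surface, if the arm or the gripper's body presses on something with over 40 N, if the wrist force passes 120 N, or if a joint passes its speed limit or range.

## Working session

There is one attempt and no reset: what is moved stays moved. The work goes in short steps, Python scripts to look and compute and a shell command to move; the robot and the scene stay as the last step left them, time stands still between calls to the robot, and variables do not carry over. Pictures are saved under pics/ and viewed, at most 10 in all, crops included, and the job is handed in when it is done.

```bash
ls; mkdir -p pics
python3 - <<'E'
from bench import readout,get_image,arm
import cv2,numpy as np
print(readout.get_obs(), arm.hold_point_z)
for n in("scene","top"):
    d=get_image(n); cv2.imwrite(f"pics/{n}0.png",d["image"][:,:,::-1]); np.savez(f"{n}0.npz",**d)
    print(n,d["K"].round(1).tolist(),d["R"].round(3).tolist(),d["t"].round(3).tolist())
E
```

```text
pics
{'t': 0.0, 'q': array([-1.23735381e+00,  5.28408891e-02,  1.40172720e+00, -1.68583682e-05,
        1.68860539e+00, -7.02815950e-02]), 'dq': array([ 0.00086042,  0.00032996, -0.00069495, -0.00034236, -0.00079173,
        0.0001421 ]), 'joint_efforts': array([-8.61567860e-04, -3.81666827e+01, -3.60185409e+01, -1.56045512e-04,
        6.30264767e-03,  3.15637607e-06]), 'ee_pos': array([ 0.20617034, -0.48249451,  0.23046902]), 'tool_rot': array([-7.82484007e-04,  9.79694837e-01,  2.00492898e-01, -1.12002480e-04]), 'ft_force': array([ 0.46345571, -0.35505397, -0.37665648]), 'torque': array([-0.0085886 ,  0.01567444,  0.03222898]), 'grasp_force': 0.0, 'finger_gap': 0.08553130085800828} 0.0187
scene [[424.1, 0.0, 271.5], [0.0, 424.1, 211.1], [0.0, 0.0, 1.0]] [[0.569, 0.823, -0.001], [0.664, -0.459, -0.59], [-0.486, 0.335, -0.807]] [-0.355, -0.323, 1.217]
top [[496.1, 0.0, 281.9], [0.0, 496.1, 209.4], [0.0, 0.0, 1.0]] [[-0.028, -1.0, -0.006], [-0.982, 0.029, -0.184], [0.184, 0.001, -0.983]] [0.028, 0.616, 0.91]
```

View pics/scene0.png

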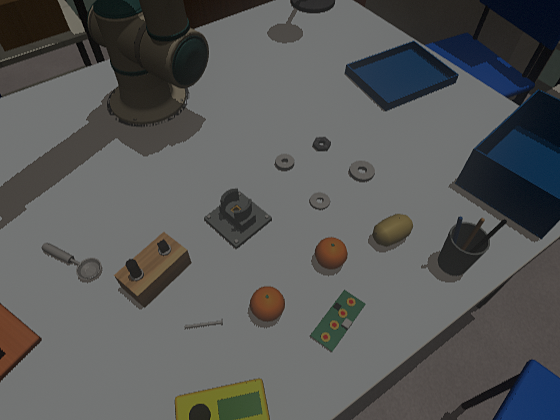

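View pics/top0.png

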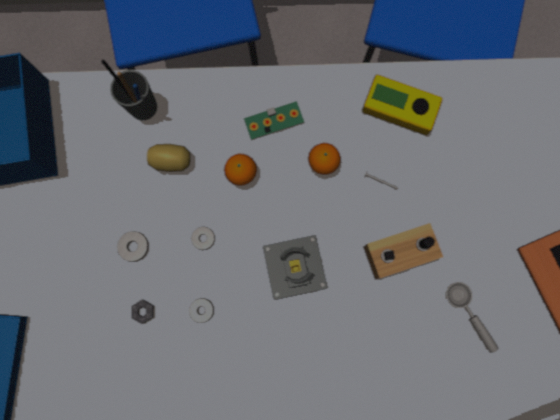

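The scene view shows the holder at (238,215), rings at (285,161), (320,201), (321,143 hex), (362,171 spare) and the rack at (153,268). The top view shows the holder at (296,266), rings at (203,238) and (201,310), hex at (142,312), spare at (133,246), round knob at (428,243) and square head at (389,256).

Run:
```python
import cv2,numpy as np
s=cv2.imread("pics/scene0.png");t=cv2.imread("pics/top0.png")
def c(im,x,y,w,h,W,H): return cv2.resize(np.clip(im[y:y+h,x:x+w]*1.6,0,255).astype('uint8'),(W,H),interpolation=cv2.INTER_CUBIC)
a=np.hstack([c(s,265,125,120,90,400,300),c(t,110,222,120,100,400,300)])
b=np.hstack([c(s,195,175,88,66,400,300),c(t,255,225,200,80,400,300)])
cv2.imwrite("pics/crop0.png",np.vstack([a,b]))
```

```text
(no output)
```

View pics/crop0.png

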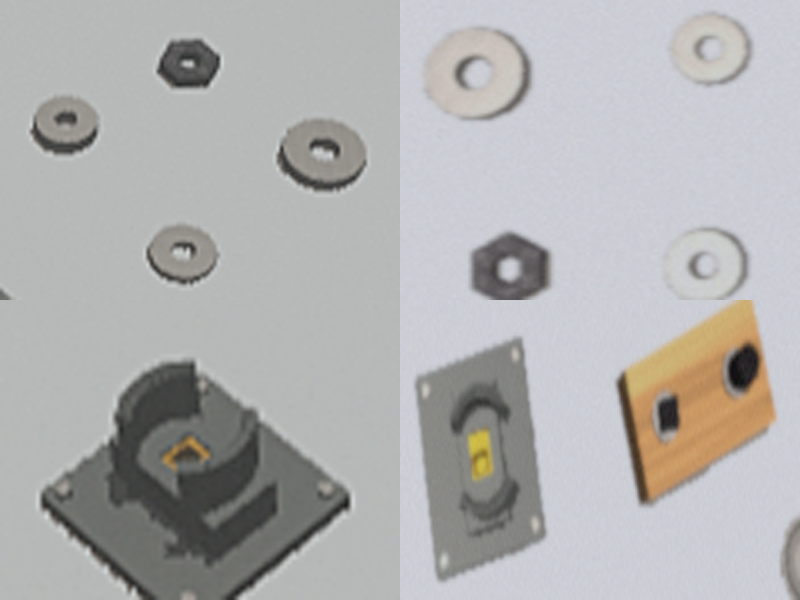

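The crops show thick ring = scene (285,160)/top (201,310), thin = scene (320,201)/top (203,238), hex = scene (322,144)/top (143,312). The holder window is at top (295,266) with its hole toward the robot side. Foot screws are at top (266,249), (312,239), (322,285) and (276,295).

```bash
cat > h.py <<'E'
import numpy as np,cv2
from scipy.spatial.transform import Rotation as Ro
def ray(d,u,v):
    r=np.linalg.inv(d["K"])@[u,v,1]; r=d["R"].T@r; return -d["R"].T@d["t"], r/np.linalg.norm(r)
def onz(d,u,v,z):
    c,r=ray(d,u,v); return c+r*(z-c[2])/r[2]
def tri(rs):
    A=sum(np.eye(3)-np.outer(r,r) for c,r in rs); b=sum((np.eye(3)-np.outer(r,r))@c for c,r in rs); return np.linalg.solve(A,b)
def tool(o):
    w,x,y,z=o["tool_rot"]; return Ro.from_quat([x,y,z,w])
def proj(d,X):
    p=d["K"]@(d["R"]@np.array(X)+d["t"]); return p[:2]/p[2]
def shift(o,X):  # tool-frame shift to world TCP X
    return tool(o).inv().apply(np.array(X)-o["ee_pos"])
E
python3 - <<'E'
from h import *
from bench import readout,get_image
s=np.load("scene0.npz");t=np.load("top0.npz")
for n,a,b in[("thick",(284.8,160.1),(201.2,310)),("thin",(319.6,200.6),(202.7,238)),("hex",(321.7,144.2),(142.7,311.7)),("window",(236.8,208.4),(295,266.3)),("knob",(134,267),(426,242.6)),("spare",(362,171),(133,246))]:
    print(n,tri([ray(s,*a),ray(t,*b)]).round(4))
P=[onz(t,*p,.012) for p in[(266,249),(312.5,238.9),(322.5,285),(276,294.9)]]
print(np.round(P,4),np.mean(P,0),np.degrees(np.arctan2(*(P[0]-P[3])[[1,0]])),np.degrees(np.arctan2(*(P[1]-P[2])[[1,0]])))
o=readout.get_obs();d=get_image("wrist");R=tool(o).as_matrix()
print(R.round(3)); c=-d["R"].T@d["t"]; print("cam in tool",R.T@(c-o["ee_pos"]),(R.T@d["R"].T).round(3),d["K"])
E
```

```text
thick [0.4287 0.1753 0.0141]
thin [0.5723 0.1736 0.0038]
hex [0.4286 0.294  0.0019]
window [ 0.5068 -0.0115  0.0424]
knob [ 0.5408 -0.2573  0.0833]
spare [0.5601 0.3157 0.0052]
[[ 0.5451  0.0446  0.012 ]
 [ 0.5628 -0.0498  0.012 ]
 [ 0.4702 -0.066   0.012 ]
 [ 0.4534  0.0268  0.012 ]] [ 0.50788163 -0.01108892  0.012     ] 10.958459895734055 9.908904346086361
[[ 0.92   0.393 -0.   ]
 [ 0.393 -0.92   0.001]
 [ 0.    -0.001 -1.   ]]
cam in tool [ 0.06973139 -0.00022113 -0.14232992] [[ 0.001 -0.962 -0.274]
 [ 1.     0.001 -0.   ]
 [ 0.    -0.274  0.962]] [[316.96686987   0.         274.78118614]
 [  0.         316.96686987 210.09030316]
 [  0.           0.           1.        ]]
```

```bash
R='[[0.033,-0.0225,0.002],[0,0,0]]'
python3 -m crank '[[[0.033,-0.0225,0.001],[0,0,0]],[[0.033,-0.0225,0.001],[0,0,0]],[[0.033,-0.0225,0.001],[0,0,0]],[[0.033,-0.0225,0.001],[0,0,0]],[[0.033,-0.0225,0.001],[0,0,0]],[[0.033,-0.0225,0.001],[0,0,0]],[[0.033,-0.0225,0.001],[0,0,0]]]' 0
python3 -m crank '[[[0.033,-0.0225,0.003],[0,0,0]],[[0.033,-0.0225,0.003],[0,0,0]],[[0.033,-0.0225,0.003],[0,0,0]],[[0.033,-0.0225,0.003],[0,0,0]],[[0.033,-0.0225,0.003],[0,0,0]],[[0.033,-0.0225,0.003],[0,0,0]],[[0.033,-0.0225,0],[0,0,0]],[[0,0,0],[0,0,0.111]],[[0,0,0],[0,0,0.111]],[[0,0,0],[0,0,0]]]'
python3 - <<'E'
from h import *
from bench import readout,get_image
o=readout.get_obs();print(o["t"],o["ee_pos"],o["q"].round(2),tool(o).as_matrix().round(3).tolist())
d=get_image("wrist");cv2.imwrite("pics/w1.png",d["image"][:,:,::-1]);np.savez("w1.npz",**d)
print(proj(d,[.507,-.011,.04]))
E
```

```text
t: 0.73
ee_pos: [0.3573, -0.2454, 0.2241]
tool_rot: [0.0, 0.98, 0.2, 0.0]
ft_force: [0.6, -0.7, -0.0]
finger_gap: 0.0854
grasp_force: 0.0
t: 1.57
ee_pos: [0.5074, -0.0108, 0.2056]
tool_rot: [-0.0, 0.996, 0.09, -0.001]
ft_force: [-0.2, 0.5, -0.0]
finger_gap: 0.0852
grasp_force: 0.0
1.5667 [ 0.5073887  -0.0108147   0.20564838] [-0.09  0.01  1.49 -0.    1.64  1.3 ] [[0.984, 0.178, -0.001], [0.178, -0.984, 0.0], [-0.001, -0.0, -1.0]]
[275.22858631 192.69391134]
```

View pics/w1.png

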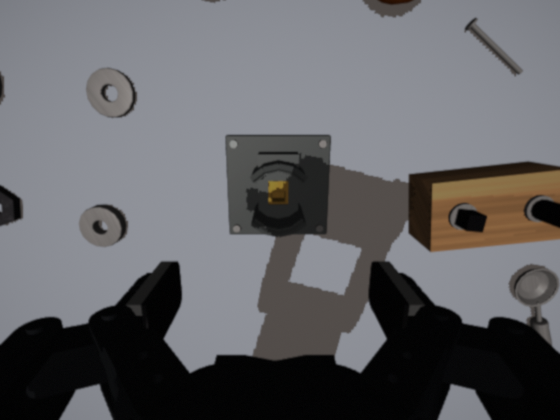

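The wrist view shows the holder square to the image with foot screws at about (233,145), (323,144), (325,228), (236,228). The brass window is at (278,191), thick ring at (102,225), thin at (110,92) and the rack on the right.

Run:
```python
from h import *
d=np.load("w1.npz");im=d["image"];hsv=cv2.cvtColor(im,cv2.COLOR_RGB2HSV);g=cv2.cvtColor(im,cv2.COLOR_RGB2GRAY)
P=[]
for u,v in[(233,145),(323,144),(325,228),(236,228)]:
    w=g[v-8:v+9,u-8:u+9].astype(float);w=np.clip(w-np.median(w)-25,0,None)
    yy,xx=np.mgrid[-8:9,-8:9];r=np.hypot(xx,yy)<6;w*=r
    p=(u+(w*xx).sum()/w.sum(),v+(w*yy).sum()/w.sum());P.append(onz(d,*p,.013));print(np.round(p,1))
P=np.array(P);print(P.round(4),P.mean(0))
for a,b in[(3,0),(2,1)]: print(np.degrees(np.arctan2(*(P[b]-P[a])[[1,0]])))
for a,b in[(1,0),(2,3)]: print(np.degrees(np.arctan2(*(P[b]-P[a])[[1,0]]))-90)
R=hsv[170:215,255:302]; m=(R[...,1]>130)&(R[...,2]>60)
ys,xs=np.nonzero(m);print("yellow",xs.min()+255,xs.max()+255,ys.min()+170,ys.max()+170)
print(cv2.resize(R[...,2],None,fx=1,fy=1)[8:36,14:38])
```

```text
[232.9 143.8]
[322.5 143.5]
[nan nan]
[236.  228.4]
[[ 0.5442  0.0404  0.013 ]
 [ 0.5611 -0.051   0.013 ]
 [    nan     nan     nan]
 [ 0.4528  0.0237  0.013 ]] [nan nan nan]
10.393999835696057
nan
10.478551819639222
nan
yellow 268 287 181 203
[[ 80  82  80  80  81  80  80  81  81  81  81  81  81  80  80  79  75  62
   54  45  37  35  35  35]
 [ 82  83  83  82  81  80  79  80  80  82  82  83  82  81  80  78  73  55
   43  38  36  34  34  35]
 [ 96  96  97  95  90  87  86  86  88  94  96  98  99  96  90  85  77  61
   48  40  35  35  34  35]
 [117 120 121 120 115 112 112 111 114 119 123 123 122 120 111 107  96  77
   61  47  38  34  35  34]
 [127 137 139 138 137 136 136 136 136 137 139 139 138 135 123 120 106  85
   70  53  39  34  35  34]
 [123 140 142 143 142 142 142 143 141 142 142 142 142 135 114 103  93  79
   70  55  39  34  35  34]
 [122 138 143 143 143 142 142 142 142 142 143 142 142 134 105  85  78  74
   70  54  40  36  34  35]
 [121 139 143 142 143 142 142 142 142 143 143 143 143 133 103  80  73  73
   69  55  40  35  34  35]
 [129 140 143 143 142 143 142 140 138 138 140 14
[... 1341 characters left out ...]
 67  50  36  35  34  34]
 [127 124  96  59  37  34  34  33  33  32  33  33  33  35  36  45  60  69
   68  50  36  34  35  35]
 [108 107  89  63  47  44  44  45  44  43  45  44  45  45  47  52  62  69
   68  51  37  34  34  34]
 [ 78  81  78  67  59  58  57  58  57  57  56  57  58  58  59  60  64  68
   65  50  36  34  34  34]
 [ 58  62  64  61  59  58  57  58  57  56  56  56  58  58  57  57  58  59
   57  45  36  34  34  34]
 [ 43  45  46  45  46  45  44  45  44  44  44  43  43  44  43  43  44  43
   42  38  34  34  34  33]
 [ 33  36  35  35  35  36  36  35  35  35  34  34  34  35  35  35  34  34
   34  34  34  34  35  34]]<stdin>:7: RuntimeWarning: invalid value encountered in scalar divide
```

```bash
python3 -m crank '[[[-0.0075,-0.0325,0.0143],[0,0,0]],[[-0.0075,-0.0325,0.0143],[0,0,0]],[[-0.0075,-0.0325,0.0143],[0,0,0]],[[-0.0075,-0.0325,0.0143],[0,0,0]],[[-0.0075,-0.0325,0.0143],[0,0,0]],[[-0.0075,-0.0325,0.0143],[0,0,0]],[[0,0,0],[0,0,0]],[[0,0,0],[0,0,0]]]' 75
cat > ringfind.py <<'E'
import sys
from h import *
from bench import readout,get_image
# usage: name x y ztop  -> refine the centre of the ring's hole and outline near x,y
name,x,y,z=sys.argv[1],*map(float,sys.argv[2:5])
o=readout.get_obs();d=get_image("wrist");cv2.imwrite(f"pics/{name}.png",d["image"][:,:,::-1]);np.savez(f"{name}.npz",**d)
print("tcp",o["ee_pos"].round(4),"gap",o["finger_gap"],"proj",proj(d,[x,y,z]).round(1))
g=cv2.cvtColor(d["image"],cv2.COLOR_RGB2GRAY)
# rectify onto plane z at 0.25 mm/px, 80 mm square about x,y (world x up, y left)
T=[onz(d,0,0,z)]
pts=np.array([[x+.04,y+.04],[x+.04,y-.04],[x-.04,y-.04],[x-.04,y+.04]]);src=np.float32([proj(d,[*p,z]) for p in pts])
M=cv2.getPerspectiveTransform(src,np.float32([[0,0],[320,0],[320,320],[0,320]]))
r=cv2.warpPerspective(d["image"],M,(320,320));cv2.imwrite(f"pics/{name}_r.png",r[:,:,::-1])
E
python3 ringfind.py w2 .4287 .1735 .014
python3 - <<'E'
import cv2,numpy as np
a=cv2.imread("pics/w2.png");b=cv2.imread("pics/w2_r.png")
c=np.zeros((420,800,3),np.uint8);c[:,:480]=a[:,40:520];c[:320,480:]=b;cv2.imwrite("pics/w2c.png",c)
E
```

```text
t: 2.28
ee_pos: [0.4269, 0.1726, 0.1198]
tool_rot: [0.0, 0.996, 0.093, -0.001]
ft_force: [-0.5, -0.3, 1.2]
finger_gap: 0.0604
grasp_force: 0.0
tcp [0.4269 0.1726 0.1198] gap 0.06036736307980457 proj [274.4 206.3]
```

View pics/w2c.png

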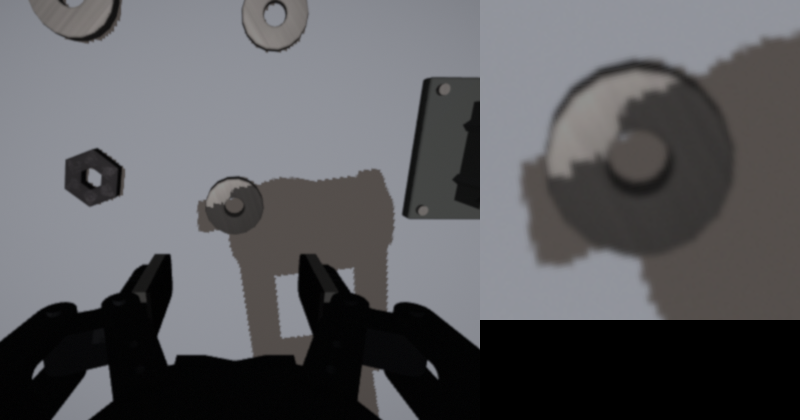

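The ring fills the gripper axis: in the rectified crop its circle is centred at (160,158) of 320, so within 1 mm of the estimate. Hex and thin ring are also seen clear of the fingers.

```bash
python3 -m crank '[[[0.0026,-0.0005,0.03],[0,0,0]],[[0,0,0.03],[0,0,0]],[[0,0,0.03],[0,0,0]],[[0,0,0.018],[0,0,0]],[[0,0,0.005],[0,0,0]],[[0,0,0],[0,0,0]]]' 80
python3 -m crank '[[[0,0,0.002],[0,0,0]],[[0,0,0.0],[0,0,0]]]' 
python3 -m crank '[[[0,0,0.002],[0,0,0]],[[0,0,0.0],[0,0,0]]]'
```

```text
t: 2.83
ee_pos: [0.4305, 0.1718, 0.007]
tool_rot: [0.0, 0.996, 0.09, -0.001]
ft_force: [-0.2, -0.4, -0.3]
finger_gap: 0.0586
grasp_force: 0.0
t: 3.0
ee_pos: [0.4318, 0.1729, 0.0071]
tool_rot: [-0.0, 0.996, 0.091, 0.002]
ft_force: [0.0, 0.4, 0.7]
finger_gap: 0.0586
grasp_force: 0.0
t: 3.17
ee_pos: [0.431, 0.1731, 0.0043]
tool_rot: [-0.0, 0.996, 0.091, 0.001]
ft_force: [-0.7, 0.2, 0.7]
finger_gap: 0.0587
grasp_force: 0.0
```

```bash
python3 -m crank '[[[0,0,0],[0,0,0]],[[0,0,0],[0,0,0]],[[0,0,0],[0,0,0]],[[0,0,0],[0,0,0]],[[0,0,0],[0,0,0]]]' 255
python3 -m crank '[[[0,0,-0.005],[0,0,0]],[[0,0,-0.025],[0,0,0]],[[0,0,-0.035],[0,0,0]],[[0,0,-0.035],[0,0,0]],[[0,0,-0.03],[0,0,0]],[[0,0,0],[0,0,0]],[[0,0,0],[0,0,0]]]'
python3 ringfind.py w3 .4293 .1735 .014
python3 - <<'E'
from h import *
from bench import readout
P=[]
for i in range(5): P.append(readout.get_obs()["ee_pos"])
print(np.array(P).round(4),shift(readout.get_obs(),[.507,-.0136,.13]))
E
```

```text
t: 3.58
ee_pos: [0.4308, 0.1732, 0.0049]
tool_rot: [-0.0, 0.996, 0.091, 0.001]
ft_force: [-3.9, -1.5, 8.9]
finger_gap: 0.045
grasp_force: 59.8
t: 4.17
ee_pos: [0.4312, 0.1733, 0.1352]
tool_rot: [-0.0, 0.996, 0.091, 0.002]
ft_force: [-0.6, -0.4, -1.8]
finger_gap: 0.045
grasp_force: 61.7
tcp [0.4312 0.1733 0.1352] gap 0.04501770640721221 proj [274.6 206.5]
[[0.4301 0.173  0.1332]
 [0.4301 0.173  0.1332]
 [0.4301 0.173  0.1332]
 [0.4301 0.173  0.1332]
 [0.4301 0.173  0.1332]] [0.04186006 0.19741775 0.00322945]
```

View pics/w3.png

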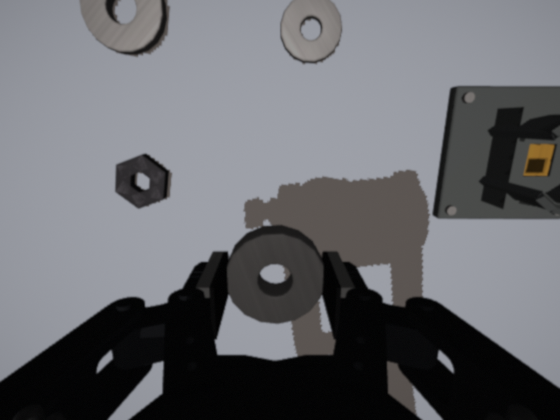

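The thick ring hangs level between the pads, centred at about (275,273). Its near top edge is at row 322, which puts its centre within 1 mm of the tool axis.

```bash
python3 -m crank '[[[0.007,0.033,0.002],[0,0,0]],[[0.007,0.033,0.002],[0,0,0]],[[0.007,0.033,0.002],[0,0,0]],[[0.007,0.033,0.002],[0,0,0]],[[0.007,0.033,0.002],[0,0,0]],[[0.0066,0.0326,0.002],[0,0,0]],[[0,0,0],[0,0,0]],[[0,0,0],[0,0,0]],[[0,0,0],[0,0,0]]]'
python3 - <<'E'
from h import *
from bench import readout,get_image
P=[];S=[]
for i in range(3):
    d=get_image("wrist");o=readout.get_obs();P.append(o["ee_pos"])
print(np.array(P).round(4))
np.savez("w4.npz",**d);cv2.imwrite("pics/w4.png",d["image"][:,:,::-1])
g=cv2.cvtColor(d["image"],cv2.COLOR_RGB2GRAY).astype(float)
C=np.array([.507,-.0136]);x=np.array([.9834,.1812]);y=np.array([-.1812,.9834])
for sx,sy in[(1,1),(1,-1),(-1,-1),(-1,1)]:
    X=[*(C+.0465*(sx*x+sy*y)),.013];u,v=proj(d,X).round().astype(int)
    if not(12<u<548 and 12<v<408): print("out",u,v);continue
    w=g[v-12:v+13,u-12:u+13];yy,xx=np.mgrid[-12:13,-12:13]
    w=np.clip(w-np.median(w)-20,0,None)*(np.hypot(xx,yy)<12)
    if w.sum()<50: print("none",u,v);continue
    dx,dy=(w*xx).sum()/w.sum(),(w*yy).sum()/w.sum()
    print((u,v),round(dx,1),round(dy,1),"err mm",(1e3*(onz(d,u+dx,v+dy,.013)[:2]-X[:2])).round(1))
E
```

```text
t: 4.97
ee_pos: [0.5059, -0.0135, 0.1196]
tool_rot: [-0.0, 0.996, 0.091, -0.002]
ft_force: [-0.6, 1.6, -1.8]
finger_gap: 0.0448
grasp_force: 61.9
[[ 0.5061 -0.013   0.1201]
 [ 0.5063 -0.0128  0.1206]
 [ 0.5065 -0.0128  0.1209]]
(np.int64(217), np.int64(150)) -1.5 -0.1 err mm [-0.4  0.9]
(np.int64(336), np.int64(150)) 1.8 0.2 err mm [-0.1 -1.2]
(np.int64(330), np.int64(260)) 2.8 -0.5 err mm [ 0.5 -2.1]
(np.int64(222), np.int64(259)) 2.7 -6.1 err mm [ 6.4 -1.4]
```

View pics/w4.png

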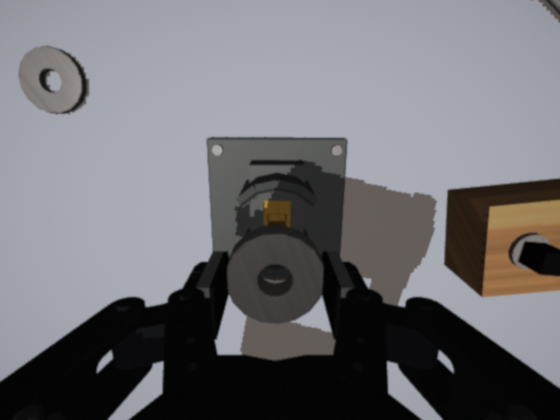

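The ring hangs over the holder. Foot screws are at (215.5,150) and (338,150), and the brass window spans columns 264–291, so I need about +1 mm in tool y and +1 mm in tool x.

```bash
python3 -m crank '[[[0.001,0.001,0.015],[0,0,0]],[[0,0,0.015],[0,0,0]],[[0,0,0.008],[0,0,0]],[[0,0,0.006],[0,0,0]],[[0,0,0],[0,0,0]]]'
python3 -m crank '[[[0,0,0.007],[0,0,0]],[[0,0,0.007],[0,0,0]],[[0,0,0],[0,0,0]]]'
python3 -m crank '[[[0,0,0.007],[0,0,0]],[[0,0,0.005],[0,0,0]],[[0,0,0],[0,0,0]]]'
```

```text
t: 5.53
ee_pos: [0.5082, -0.0139, 0.0774]
tool_rot: [-0.0, 0.996, 0.091, 0.0]
ft_force: [-1.9, 1.1, 2.4]
finger_gap: 0.0448
grasp_force: 62.3
t: 5.78
ee_pos: [0.5107, -0.0141, 0.0655]
tool_rot: [0.0, 0.996, 0.091, 0.004]
ft_force: [7.7, 2.8, 1.7]
finger_gap: 0.0447
grasp_force: 68.4
t: 6.03
ee_pos: [0.5106, -0.0141, 0.0527]
tool_rot: [0.0, 0.996, 0.091, 0.004]
ft_force: [9.4, 4.0, 1.1]
finger_gap: 0.0446
grasp_force: 68.1
```

```bash
python3 -m crank '[[[0.0015,0,0],[0,0,0]],[[0.0015,0,0],[0,0,0]],[[0,0,0],[0,0,0]]]'
python3 -m crank '[[[0.0015,0,0],[0,0,0]],[[0,0,0],[0,0,0]]]'
```

```text
t: 6.28
ee_pos: [0.5111, -0.0141, 0.0514]
tool_rot: [0.0, 0.996, 0.091, -0.0]
ft_force: [2.8, -0.1, -0.7]
finger_gap: 0.0446
grasp_force: 67.7
t: 6.45
ee_pos: [0.5122, -0.0139, 0.0511]
tool_rot: [0.0, 0.996, 0.091, -0.001]
ft_force: [0.3, -0.2, -1.8]
finger_gap: 0.0449
grasp_force: 67.6
```

```bash
python3 -m crank '[[[0.0008,0,0.002],[0,0,0]],[[0,0,0.002],[0,0,0]],[[0,0,0],[0,0,0]]]'
python3 -m crank '[[[0,0,0.0015],[0,0,0]],[[0,0,0.0015],[0,0,0]],[[0,0,0],[0,0,0]]]'
```

```text
t: 6.7
ee_pos: [0.5128, -0.0139, 0.0484]
tool_rot: [0.0, 0.996, 0.091, -0.001]
ft_force: [-8.4, -0.0, 12.1]
finger_gap: 0.045
grasp_force: 68.6
t: 6.95
ee_pos: [0.5127, -0.0142, 0.0459]
tool_rot: [0.0, 0.996, 0.091, -0.001]
ft_force: [-10.9, -1.4, 15.1]
finger_gap: 0.0448
grasp_force: 70.6
```

```bash
python3 -m crank '[[[-0.001,0,0],[0,0,0]],[[0,0,0],[0,0,0]]]'
python3 -m crank '[[[0,0,0.001],[0,0,0]],[[0,0,0],[0,0,0]]]'
python3 ringfind.py w5 .507 -.0137 .05
```

```text
t: 7.12
ee_pos: [0.5127, -0.0142, 0.0462]
tool_rot: [0.0, 0.996, 0.091, 0.001]
ft_force: [-5.7, -0.8, 11.1]
finger_gap: 0.0449
grasp_force: 70.2
t: 7.28
ee_pos: [0.5124, -0.0143, 0.0455]
tool_rot: [0.0, 0.996, 0.091, -0.0]
ft_force: [-9.7, -0.4, 17.1]
finger_gap: 0.0449
grasp_force: 70.7
tcp [ 0.5124 -0.0143  0.0455] gap 0.0449105522658091 proj [272.1 281. ]
```

View pics/w5.png

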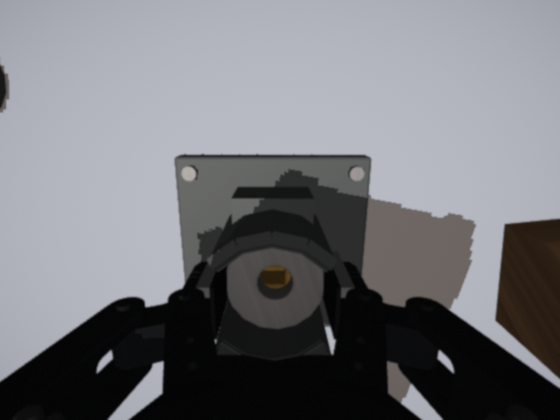

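The ring sits inside the bore between the walls, its top face at about rows 247–328 and level, with brass visible through its hole at (275,277). It has reached the floor: force rises about 6 N per mm.

```bash
python3 -m crank '[[[0,0,-0.002],[0,0,0]],[[0,0,0],[0,0,0]]]'
python3 -m crank '[[[0,0,0],[0,0,0]],[[0,0,0],[0,0,0]],[[0,0,0],[0,0,0]]]' 80
python3 -m crank '[[[0,0,-0.01],[0,0,0]],[[0,0,-0.02],[0,0,0]],[[0,0,-0.03],[0,0,0]],[[0,0,-0.03],[0,0,0]],[[0,0,0],[0,0,0]],[[0,0,0],[0,0,0]]]'
python3 ringfind.py w6 .507 -.0137 .054
python3 - <<'E'
from h import *
# brightness profiles through rectified ring crop: centre row/col
for n in("w6",):
    g=cv2.imread(f"pics/{n}_r.png",0)
    print("rows col160",g[::6,160].tolist());print("cols row160",g[160,::6].tolist())
E
```

```text
t: 7.5
ee_pos: [0.5129, -0.0141, 0.0469]
tool_rot: [0.0, 0.996, 0.091, 0.001]
ft_force: [-3.5, -0.6, 6.6]
finger_gap: 0.0449
grasp_force: 69.8
t: 7.75
ee_pos: [0.5123, -0.0139, 0.0453]
tool_rot: [0.0, 0.996, 0.091, -0.0]
ft_force: [0.6, -0.0, -0.3]
finger_gap: 0.0589
grasp_force: 0.0
t: 8.25
ee_pos: [0.5136, -0.0139, 0.1382]
tool_rot: [0.001, 0.996, 0.091, 0.002]
ft_force: [-0.3, 1.6, -0.7]
finger_gap: 0.0586
grasp_force: 0.0
tcp [ 0.5136 -0.0139  0.1382] gap 0.05863717763742512 proj [273.1 225.2]
rows col160 [87, 90, 89, 76, 25, 16, 17, 26, 32, 33, 31, 29, 51, 65, 65, 64, 64, 64, 62, 61, 59, 58, 55, 59, 61, 56, 31, 25, 26, 27, 26, 32, 54, 63, 62, 61, 61, 60, 59, 60, 60, 55, 28, 17, 16, 16, 16, 17, 16, 19, 28, 28, 27, 29]
cols row160 [87, 87, 87, 86, 86, 86, 86, 86, 86, 84, 53, 40, 50, 63, 64, 65, 64, 64, 65, 64, 62, 59, 37, 29, 29, 28, 26, 26, 26, 27, 27, 32, 28, 47, 61, 63, 62, 61, 61, 61, 59, 58, 56, 42, 37, 38, 38, 38, 37, 37, 37, 37, 37, 37]
```

Run:
```python
from h import *
def hexm(n,u,v,z):
    d=np.load(n+".npz");g=cv2.cvtColor(d["image"],cv2.COLOR_RGB2GRAY)
    r=g[v-42:v+43,u-42:u+43];m=(r<105).astype(np.uint8)
    k,lab,st,_=cv2.connectedComponentsWithStats(m);i=1+np.argmax(st[1:,4]);m=(lab==i).astype(np.uint8)
    c,hier=cv2.findContours(m,cv2.RETR_CCOMP,cv2.CHAIN_APPROX_NONE)
    o=max(c,key=cv2.contourArea);holes=[q for q,hh in zip(c,hier[0]) if hh[3]>=0 and cv2.contourArea(q)>20]
    P=np.array([onz(d,p[0][0]+u-42,p[0][1]+v-42,z)[:2] for p in cv2.convexHull(o)])*1e3
    ap=cv2.approxPolyDP(P.astype(np.float32).reshape(-1,1,2),3,True)[:,0]
    print(n,"bbox",st[i],"corners",ap.round(1).tolist(),"mean",P.mean(0).round(1))
    for a,b in zip(ap,np.roll(ap,-1,0)): print("  edge",round(float(np.hypot(*(b-a))),1),"dir",round(float(np.degrees(np.arctan2(b[1]-a[1],b[0]-a[0]))),1))
    for q in holes:
        M=cv2.moments(q);p=(M['m10']/M['m00']+u-42,M['m01']/M['m00']+v-42);print(" hole",np.round(p,1),onz(d,*p,z).round(4))
        return ray(d,*p)
rs=[hexm("w2",134,177,.01),hexm("w3",142,181,.01)]
if all(rs): print(tri(rs))
s=np.load("scene0.npz");print(onz(s,321.7,144.2,.008))
```

```text
w2 bbox [  12   13   61   59 2482] corners [[454.20001220703125, 287.0], [441.5, 265.5], [420.70001220703125, 265.20001220703125], [405.5, 291.0], [416.20001220703125, 311.1000061035156], [439.8999938964844, 312.0]] mean [431.1 287.8]
  edge 25.0 dir -120.5
  edge 20.8 dir -179.2
  edge 30.0 dir 120.5
  edge 22.7 dir 61.8
  edge 23.7 dir 2.4
  edge 28.8 dir -60.3
 hole [134.1 177.3] [0.4303 0.2885 0.01  ]
w3 bbox [  15   15   56   54 2109] corners [[453.5, 286.5], [442.6000061035156, 267.1000061035156], [422.6000061035156, 265.20001220703125], [405.8999938964844, 291.70001220703125], [416.0, 310.3999938964844], [439.5, 311.6000061035156]] mean [429.5 287.2]
  edge 22.3 dir -119.4
  edge 20.1 dir -174.7
  edge 31.3 dir 122.3
  edge 21.3 dir 61.5
  edge 23.5 dir 2.7
  edge 28.7 dir -60.8
 hole [142.6 180.7] [0.4301 0.2885 0.01  ]
[0.4298442  0.28909657 0.00850918]
[0.43337765 0.29054313 0.008     ]
```

```bash
python3 -m crank '[[[-0.0033,-0.039,0.0046],[0,0,0]],[[-0.0033,-0.039,0.0046],[0,0,0]],[[-0.0033,-0.039,0.0046],[0,0,0]],[[-0.0033,-0.039,0.0046],[0,0,0]],[[-0.0033,-0.039,0.0046],[0,0,0]],[[-0.0033,-0.039,0.0046],[0,0,0]],[[-0.0033,-0.039,0.0046],[0,0,0]],[[-0.0035,-0.0394,0.0046],[0,0,0]],[[0,0,0],[0,0,0.08]],[[0,0,0],[0,0,0.08]]]' 98
python3 -m crank '[[[0,0,0],[0,0,0]],[[0,0,0],[0,0,0]]]'
cat > hexhole.py <<'E'
from h import *
from bench import readout,get_image
import sys
z=float(sys.argv[1]);X=[.430,.2885,z]
P=[]
for i in range(4): d=get_image("wrist");o=readout.get_obs();P.append(o["ee_pos"])
p=np.mean(P,0);o["ee_pos"]=p;np.savez("w7.npz",**d)
u,v=proj(d,X).round().astype(int);print("tcp",p.round(4),"ps",(u,v),"psi",np.degrees(tool(o).as_rotvec()).round(1))
g=cv2.cvtColor(d["image"],cv2.COLOR_RGB2GRAY)
r=g[v-50:v+51,u-60:u+61];print(r[50,::4].tolist(),r[::4,60].tolist())
E
python3 hexhole.py .01
```

```text
t: 9.13
ee_pos: [0.4277, 0.2901, 0.0966]
tool_rot: [0.001, 1.0, 0.011, -0.002]
ft_force: [0.1, -0.3, 1.5]
finger_gap: 0.0526
grasp_force: 0.0
t: 9.3
ee_pos: [0.4291, 0.2883, 0.0975]
tool_rot: [0.001, 1.0, 0.012, -0.001]
ft_force: [0.5, 0.6, -0.2]
finger_gap: 0.0522
grasp_force: 0.0
tcp [0.4296 0.2881 0.0982] ps (np.int64(275), np.int64(215)) psi [180.   2.  -0.]
[148, 148, 149, 149, 149, 81, 80, 64, 19, 18, 18, 16, 80, 80, 80, 81, 81, 18, 17, 18, 18, 72, 81, 81, 80, 80, 81, 80, 80, 80, 80] [148, 149, 149, 149, 149, 55, 41, 49, 51, 18, 24, 80, 81, 80, 50, 13, 17, 16, 18, 22, 79, 80, 80, 107, 144, 149]
```

```bash
python3 - <<'E'
from h import *
d=np.load("w7.npz");g=cv2.cvtColor(d["image"],cv2.COLOR_RGB2GRAY)
print(g[180:260:2,272].tolist());print(g[215,238:306:2].tolist())
print("near corner",[onz(d,272,v,.01).round(4).tolist() for v in(240,244,248)],"far bottom",onz(d,272,185,0).round(4))
E
python3 -m crank '[[[0,-0.002,0.03],[0,0,0]],[[0,0,0.03],[0,0,0]],[[0,0,0.024],[0,0,0]],[[0,0,0.006],[0,0,0]],[[0,0,0],[0,0,0]]]' 
python3 -m crank '[[[0,0,0.002],[0,0,0]],[[0,0,0.002],[0,0,0]],[[0,0,0],[0,0,0]],[[0,0,0],[0,0,0]]]'
```

```text
[149, 125, 35, 36, 43, 45, 49, 50, 55, 44, 18, 17, 35, 74, 80, 81, 81, 80, 81, 80, 80, 67, 18, 9, 16, 17, 18, 18, 19, 18, 19, 19, 42, 77, 81, 84, 108, 111, 129, 148]
[80, 81, 78, 41, 18, 19, 18, 18, 17, 18, 17, 31, 78, 80, 81, 80, 81, 80, 80, 80, 80, 74, 27, 17, 18, 17, 17, 19, 17, 18, 54, 79, 80, 80]
near corner [[0.4093, 0.29, 0.01], [0.4059, 0.29, 0.01], [0.4026, 0.2899, 0.01]] far bottom [0.4507 0.291  0.    ]
t: 9.92
ee_pos: [0.4286, 0.2896, 0.0069]
tool_rot: [0.001, 1.0, 0.011, -0.002]
ft_force: [0.3, -0.5, 0.6]
finger_gap: 0.0523
grasp_force: 0.0
t: 10.25
ee_pos: [0.4304, 0.291, 0.0059]
tool_rot: [-0.0, 1.0, 0.011, 0.001]
ft_force: [-0.4, -0.6, 0.5]
finger_gap: 0.0527
grasp_force: 0.0
```

```bash
python3 -m crank '[[[0,0,0],[0,0,0]],[[0,0,0],[0,0,0]],[[0,0,0],[0,0,0]],[[0,0,0],[0,0,0]]]' 255
python3 -m crank '[[[0,0,-0.005],[0,0,0]],[[0,0,-0.025],[0,0,0]],[[0,0,-0.035],[0,0,0]],[[0,0,-0.035],[0,0,0]],[[0,0,-0.02],[0,0,0]],[[0,0,0],[0,0,-0.08]],[[0,0,0],[0,0,-0.08]],[[0,0,0],[0,0,0]]]'
python3 - <<'E'
from h import *
from bench import readout,get_image
P=[]
for i in range(4): d=get_image("wrist");o=readout.get_obs();P.append(o["ee_pos"])
o["ee_pos"]=np.mean(P,0);np.savez("w8.npz",**d);print(o["t"],o["ee_pos"].round(4),tool(o).as_matrix()[:2].round(3).tolist())
g=cv2.cvtColor(d["image"],cv2.COLOR_RGB2GRAY);print("col275 r210+2i",g[210:340:2,275].tolist());print("row272 u200+3i",g[272,200:350:3].tolist())
print("to hover",shift(o,[.507,-.0139,.12]).round(4))
E
```

```text
t: 10.58
ee_pos: [0.4303, 0.291, 0.0061]
tool_rot: [-0.0, 1.0, 0.011, 0.001]
ft_force: [-1.9, -1.4, 5.1]
finger_gap: 0.0386
grasp_force: 59.4
t: 11.25
ee_pos: [0.4298, 0.2907, 0.1255]
tool_rot: [-0.0, 0.996, 0.092, 0.001]
ft_force: [-0.0, -0.7, -1.1]
finger_gap: 0.0379
grasp_force: 60.3
11.45 [0.4295 0.2905 0.1246] [[0.984, 0.179, -0.001], [0.179, -0.984, -0.0]]
col275 r210+2i [86, 86, 86, 86, 78, 28, 8, 7, 15, 19, 18, 20, 20, 19, 20, 18, 18, 19, 19, 18, 19, 18, 35, 122, 156, 156, 158, 158, 157, 157, 157, 158, 157, 157, 151, 68, 9, 7, 7, 10, 15, 18, 18, 18, 18, 18, 18, 19, 19, 18, 18, 18, 32, 120, 156, 156, 156, 156, 157, 156, 156, 155, 155, 155, 155]
row272 u200+3i [17, 7, 8, 8, 27, 28, 26, 25, 7, 2, 3, 1, 16, 18, 20, 18, 19, 18, 18, 16, 101, 152, 156, 157, 157, 158, 157, 157, 152, 95, 42, 17, 17, 17, 19, 18, 18, 17, 13, 2, 4, 4, 8, 27, 26, 27, 24, 5, 5, 5]
to hover [0.0218 0.3134 0.0047]
```

Run:
```python
from h import *
from bench import get_image
def c(im,x,y,w,h,W,H): return cv2.resize(np.clip(im[y:y+h,x:x+w,::-1]*1.7,0,255).astype('uint8'),(W,H),interpolation=cv2.INTER_CUBIC)
s=get_image("scene");t=get_image("top");w=np.load("w6.npz");np.savez("s9.npz",**s);np.savez("t9.npz",**t)
a=np.hstack([c(s["image"],205,180,66,60,330,300),c(t["image"],260,232,70,70,300,300)])
b=c(w["image"],190,140,170,170,300,300)
v=np.load("w3.npz");e=c(v["image"],430,80,130,140,300,300)
cv2.imwrite("pics/c9.png",np.vstack([a,np.hstack([b,e,np.zeros((300,30,3),np.uint8)])]))
```

```text
(no output)
```

View pics/c9.png

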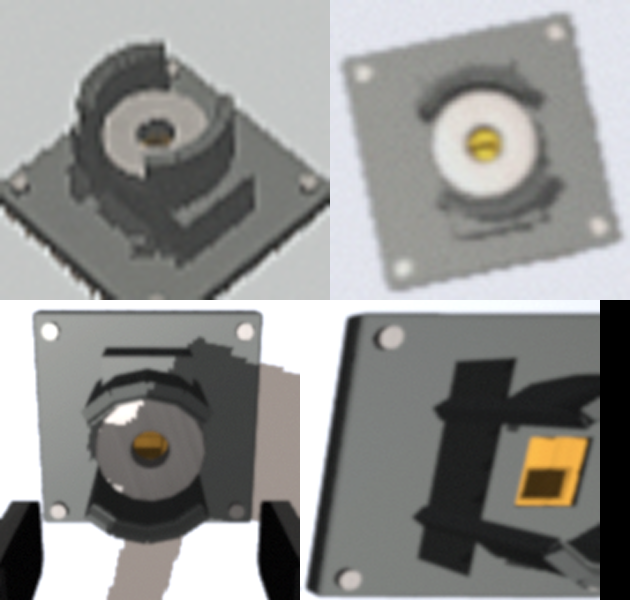

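The thick ring lies flat and centred on the bore floor in all views. The close view of the contact shows its hole in the −x half of the window, about 4 mm toward the robot.

```bash
python3 -m crank '[[[0.0029,0.0392,0.0005],[0,0,0]],[[0.0029,0.0392,0.0005],[0,0,0]],[[0.0029,0.0392,0.0005],[0,0,0]],[[0.0029,0.0392,0.0005],[0,0,0]],[[0.0029,0.0392,0.0005],[0,0,0]],[[0.0029,0.0392,0.0005],[0,0,0]],[[0.0029,0.0392,0.0005],[0,0,0]],[[0.0028,0.039,0.0005],[0,0,0]],[[0,0,0],[0,0,0]],[[0,0,0],[0,0,0]]]'
cat > hov.py <<'E'
from h import *
from bench import readout,get_image
P=[];
for i in range(4): d=get_image("wrist");o=readout.get_obs();P.append(o["ee_pos"])
print("tcp",np.mean(P,0).round(4),"psi",(np.degrees(2*np.arctan2(o["tool_rot"][2],o["tool_rot"][1]))).round(2),"F",o["ft_force"].round(1))
np.savez("hov.npz",**d);g=cv2.cvtColor(d["image"],cv2.COLOR_RGB2GRAY).astype(float)
C=np.array([.507,-.0137]);x=np.array([.9834,.1812]);y=np.array([-.1812,.9834]);E=[]
for sx,sy in[(1,1),(1,-1)]:
    X=[*(C+.0468*(sx*x+sy*y)),.013];u,v=proj(d,X).round().astype(int)
    w=g[v-9:v+10,u-9:u+10];yy,xx=np.mgrid[-9:10,-9:10];w=np.clip(w-np.median(w)-20,0,None)*(np.hypot(xx,yy)<9)
    p=np.array([u+(w*xx).sum()/w.sum(),v+(w*yy).sum()/w.sum()]);E.append(onz(d,*p,.013)[:2]-X[:2]);print(p.round(1),(1e3*E[-1]).round(1))
print("holder centre",(C+np.mean(E,0)).round(4))
E
python3 hov.py
```

```text
t: 12.38
ee_pos: [0.5091, -0.0152, 0.1204]
tool_rot: [-0.0, 0.996, 0.089, -0.0]
ft_force: [0.1, 0.5, -0.7]
finger_gap: 0.0386
grasp_force: 60.4
tcp [ 0.5089 -0.0129  0.1205] psi 10.5 F [ 0.6  0.2 -0.3]
[216.5 153.3] [-0.4 -0.2]
[336.2 153.7] [-0.6  0.1]
holder centre [ 0.5065 -0.0138]
```

```bash
python3 -m crank '[[[-0.0012,0.0009,0.015],[0,0,0]],[[0,0,0.014],[0,0,0]],[[0,0,0.005],[0,0,0]],[[0,0,0],[0,0,0]],[[0,0,0],[0,0,0]]]'
python3 -m crank '[[[0,0,0.004],[0,0,0]],[[0,0,0.003],[0,0,0]],[[0,0,0],[0,0,0]]]'
python3 -m crank '[[[0,0,0.004],[0,0,0]],[[0,0,0.003],[0,0,0]],[[0,0,0],[0,0,0]]]'
```

```text
t: 13.0
ee_pos: [0.5081, -0.0139, 0.087]
tool_rot: [0.0, 0.996, 0.091, 0.0]
ft_force: [-1.1, -0.2, 0.7]
finger_gap: 0.0383
grasp_force: 60.4
t: 13.25
ee_pos: [0.5079, -0.0145, 0.0794]
tool_rot: [0.0, 0.996, 0.091, -0.0]
ft_force: [0.0, 0.3, -0.2]
finger_gap: 0.0388
grasp_force: 60.4
t: 13.5
ee_pos: [0.5076, -0.0146, 0.0719]
tool_rot: [-0.0, 0.996, 0.091, -0.001]
ft_force: [-1.0, -0.5, -0.2]
finger_gap: 0.0382
grasp_force: 60.4
```

Ring bottom is now about 10 mm below the rim with no force. Continue down to about 0.0585.

```bash
python3 -m crank '[[[0,0,0.004],[0,0,0]],[[0,0,0.003],[0,0,0]],[[0,0,0],[0,0,0]]]'
python3 -m crank '[[[0,0,0.003],[0,0,0]],[[0,0,0.001],[0,0,0]],[[0,0,0],[0,0,0]]]'
python3 -m crank '[[[0,0,0.0015],[0,0,0]],[[0,0,0],[0,0,0]]]'
```

```text
t: 13.75
ee_pos: [0.5076, -0.0146, 0.0648]
tool_rot: [-0.0, 0.996, 0.091, -0.001]
ft_force: [-0.6, 0.5, -0.5]
finger_gap: 0.0386
grasp_force: 60.4
t: 14.0
ee_pos: [0.5079, -0.0146, 0.0613]
tool_rot: [-0.0, 0.996, 0.091, -0.0]
ft_force: [-0.6, 0.6, -1.0]
finger_gap: 0.0384
grasp_force: 60.4
t: 14.17
ee_pos: [0.5082, -0.0146, 0.0602]
tool_rot: [0.0, 0.996, 0.091, 0.0]
ft_force: [0.8, 0.4, -0.7]
finger_gap: 0.0384
grasp_force: 60.5
```

```bash
python3 -m crank '[[[0,0,0.0008],[0,0,0]],[[0,0,0],[0,0,0]]]'
python3 -m crank '[[[0,0,0.0008],[0,0,0]],[[0,0,0],[0,0,0]]]'
python3 -m crank '[[[0,0,0.0008],[0,0,0]],[[0,0,0],[0,0,0]]]'
```

```text
t: 14.33
ee_pos: [0.5082, -0.0146, 0.0601]
tool_rot: [0.0, 0.996, 0.091, 0.0]
ft_force: [-2.6, 0.4, 4.0]
finger_gap: 0.0378
grasp_force: 61.4
t: 14.5
ee_pos: [0.5082, -0.0146, 0.0601]
tool_rot: [0.0, 0.996, 0.091, 0.0]
ft_force: [-5.5, -0.1, 10.1]
finger_gap: 0.0383
grasp_force: 62.4
t: 14.67
ee_pos: [0.5083, -0.0146, 0.06]
tool_rot: [0.0, 0.996, 0.091, 0.0]
ft_force: [-9.2, -0.0, 14.8]
finger_gap: 0.0389
grasp_force: 63.4
```

```bash
python3 -m crank '[[[0,0,-0.0022],[0,0,0]],[[0,0,0],[0,0,0]]]'
python3 -m crank '[[[0,0,0],[0,0,0]],[[0,0,0],[0,0,0]],[[0,0,0],[0,0,0]]]' 90
python3 -m crank '[[[0,0,-0.01],[0,0,0]],[[0,0,-0.025],[0,0,0]],[[0,0,-0.03],[0,0,0]],[[0,0,0],[0,0,0]],[[0,0,0],[0,0,0]]]' 80
python3 - <<'E'
from h import *
from bench import readout,get_image
P=[]
for i in range(4): d=get_image("wrist");o=readout.get_obs();P.append(o["ee_pos"])
o["ee_pos"]=np.mean(P,0);np.savez("w10.npz",**d);print(o["t"],o["ee_pos"].round(4))
g=cv2.cvtColor(d["image"],cv2.COLOR_RGB2GRAY)
u,v=proj(d,[.507,-.0138,.064]).round().astype(int);print(u,v,"col",g[v-50:v+50:3,u].tolist(),"row",g[v,u-50:u+51:3].tolist())
a=onz(np.load("w3.npz"),311,28,.008);b=onz(np.load("w1.npz"),111,93,.006);print(a,b)
print("to thin hover",shift(o,[*((a+b)/2)[:2],.1]).round(4))
E
```

```text
t: 14.83
ee_pos: [0.5084, -0.0146, 0.0605]
tool_rot: [0.0, 0.996, 0.091, 0.001]
ft_force: [0.2, 0.6, -1.1]
finger_gap: 0.0384
grasp_force: 60.4
t: 15.08
ee_pos: [0.508, -0.0146, 0.0597]
tool_rot: [0.0, 0.996, 0.091, -0.0]
ft_force: [-0.5, -0.4, -0.5]
finger_gap: 0.0553
grasp_force: 0.0
t: 15.5
ee_pos: [0.5094, -0.0147, 0.1277]
tool_rot: [0.001, 0.996, 0.091, 0.002]
ft_force: [-1.0, -0.1, -0.6]
finger_gap: 0.0589
grasp_force: 0.0
15.7 [ 0.5078 -0.0145  0.1247]
274 227 col [18, 33, 69, 69, 38, 19, 20, 21, 22, 21, 21, 21, 21, 57, 63, 29, 27, 28, 29, 50, 9, 16, 19, 20, 21, 20, 20, 20, 17, 17, 22, 33, 29, 34] row [87, 87, 87, 87, 81, 39, 41, 30, 21, 22, 19, 21, 21, 25, 34, 27, 28, 31, 30, 27, 27, 19, 20, 21, 20, 21, 21, 28, 45, 40, 39, 39, 38, 39]
[0.57111886 0.17148971 0.008     ] [0.57142894 0.17018626 0.006     ]
to thin hover [ 0.096  -0.1708  0.0246]
```

```bash
python3 -m crank '[[[0.016,-0.0285,0.004],[0,0,0]],[[0.016,-0.0285,0.004],[0,0,0]],[[0.016,-0.0285,0.004],[0,0,0]],[[0.016,-0.0285,0.004],[0,0,0]],[[0.016,-0.0285,0.004],[0,0,0]],[[0.016,-0.0285,0.004],[0,0,0]],[[0,0,0],[0,0,0]],[[0,0,0],[0,0,0]]]'
python3 ringfind.py w11 .571 .171 .008
python3 - <<'E'
import cv2
g=cv2.imread("pics/w11_r.png",0)
print("col160",g[::5,160].tolist());print("row160",g[160,::5].tolist())
E
```

```text
t: 16.37
ee_pos: [0.5708, 0.1721, 0.0991]
tool_rot: [0.0, 0.996, 0.092, -0.002]
ft_force: [-0.1, -1.0, 0.3]
finger_gap: 0.0586
grasp_force: 0.0
tcp [0.5708 0.1721 0.0991] gap 0.05863297112787795 proj [276.6 213.6]
col160 [150, 151, 150, 150, 150, 150, 151, 151, 150, 150, 150, 130, 71, 81, 64, 57, 57, 57, 56, 57, 56, 56, 56, 57, 57, 72, 81, 81, 81, 82, 82, 81, 82, 81, 82, 78, 55, 34, 48, 56, 57, 56, 56, 56, 55, 54, 54, 52, 51, 53, 71, 81, 81, 81, 82, 82, 82, 81, 81, 81, 82, 83, 92, 109]
row160 [150, 150, 150, 142, 124, 108, 98, 83, 82, 97, 109, 107, 103, 102, 119, 109, 64, 56, 56, 57, 57, 56, 57, 57, 54, 50, 68, 80, 81, 82, 82, 82, 82, 81, 81, 81, 80, 61, 41, 53, 56, 57, 56, 55, 54, 55, 54, 54, 54, 53, 56, 75, 82, 82, 81, 82, 81, 81, 82, 82, 82, 82, 80, 82]
```

View pics/w11_r.png

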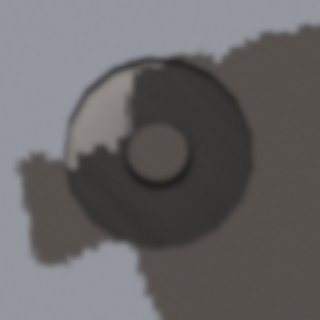

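The thin ring's circle spans columns 66–253 and rows 62–248 in the rectified crop, so it is centred at (.5722, .1711).

```bash
python3 -m crank '[[[0.0011,0.0007,0.03],[0,0,0]],[[0,0,0.03],[0,0,0]],[[0,0,0.024],[0,0,0]],[[0,0,0.007],[0,0,0]],[[0,0,0],[0,0,0]]]' 85
python3 -m crank '[[[0,0,0.0025],[0,0,0]],[[0,0,0.0015],[0,0,0]],[[0,0,0],[0,0,0]],[[0,0,0],[0,0,0]]]'
```

```text
t: 16.83
ee_pos: [0.5711, 0.169, 0.0077]
tool_rot: [0.0, 0.996, 0.09, -0.002]
ft_force: [-0.7, 0.4, 0.0]
finger_gap: 0.0571
grasp_force: 0.0
t: 17.17
ee_pos: [0.5735, 0.1706, 0.0074]
tool_rot: [-0.0, 0.996, 0.091, 0.001]
ft_force: [-0.1, -0.3, -0.6]
finger_gap: 0.0574
grasp_force: 0.0
```

```bash
python3 -m crank '[[[0,0,0.002],[0,0,0]],[[0,0,0],[0,0,0]],[[0,0,0],[0,0,0]]]'
python3 -m crank '[[[0,0,0],[0,0,0]],[[0,0,0],[0,0,0]],[[0,0,0],[0,0,0]],[[0,0,0],[0,0,0]]]' 255
python3 -m crank '[[[0,0,-0.004],[0,0,0]],[[0,0,-0.025],[0,0,0]],[[0,0,-0.03],[0,0,0]],[[0,0,-0.03],[0,0,0]],[[0,0,-0.03],[0,0,0]],[[0,0,0],[0,0,0]],[[0,0,0],[0,0,0]]]'
python3 - <<'E'
from h import *
from bench import readout,get_image
P=[]
for i in range(4): d=get_image("wrist");o=readout.get_obs();P.append(o["ee_pos"])
o["ee_pos"]=np.mean(P,0);np.savez("w12.npz",**d);print(o["t"],o["ee_pos"].round(4))
g=cv2.cvtColor(d["image"],cv2.COLOR_RGB2GRAY);print("col275 r220+2i",g[220:340:2,275].tolist());print("row272 u200+3i",g[272,200:350:3].tolist())
print("to hover",shift(o,[.5075,-.0143,.12]).round(4))
E
```

```text
t: 17.42
ee_pos: [0.5728, 0.1705, 0.0041]
tool_rot: [0.0, 0.996, 0.091, 0.0]
ft_force: [0.4, -0.4, 0.0]
finger_gap: 0.0569
grasp_force: 0.0
t: 17.75
ee_pos: [0.5731, 0.1706, 0.0049]
tool_rot: [-0.0, 0.996, 0.091, 0.0]
ft_force: [-2.1, -0.4, 5.0]
finger_gap: 0.0424
grasp_force: 60.0
t: 18.33
ee_pos: [0.5738, 0.1708, 0.1252]
tool_rot: [-0.0, 0.996, 0.091, 0.002]
ft_force: [0.0, -0.9, -1.6]
finger_gap: 0.0423
grasp_force: 60.8
18.5333 [0.5721 0.1703 0.1216]
col275 r220+2i [60, 28, 42, 62, 62, 62, 61, 61, 60, 60, 60, 60, 61, 61, 60, 59, 58, 75, 126, 158, 162, 162, 158, 158, 163, 163, 162, 162, 162, 132, 38, 26, 32, 56, 60, 58, 59, 58, 58, 58, 58, 58, 57, 56, 57, 62, 130, 161, 161, 161, 161, 161, 161, 161, 161, 161, 161, 161, 161, 161]
row272 u200+3i [11, 12, 22, 28, 28, 27, 18, 2, 4, 2, 10, 55, 55, 55, 58, 58, 60, 59, 58, 51, 48, 157, 163, 162, 162, 162, 96, 89, 89, 83, 31, 55, 59, 58, 58, 58, 58, 57, 57, 54, 4, 1, 3, 3, 22, 28, 28, 28, 19, 6]
to hover [-0.0969  0.1699  0.002 ]
```

```bash
python3 -m crank '[[[-0.0161,0.0283,0],[0,0,0]],[[-0.0161,0.0283,0],[0,0,0]],[[-0.0161,0.0283,0],[0,0,0]],[[-0.0161,0.0283,0],[0,0,0]],[[-0.0161,0.0283,0],[0,0,0]],[[-0.0161,0.0283,0],[0,0,0]],[[0,0,0],[0,0,0]],[[0,0,0],[0,0,0]]]'
python3 hov.py
```

```text
t: 19.2
ee_pos: [0.5076, -0.0151, 0.1219]
tool_rot: [-0.0, 0.996, 0.089, -0.001]
ft_force: [-1.3, 1.7, -0.9]
finger_gap: 0.0424
grasp_force: 60.9
tcp [ 0.5083 -0.0134  0.1223] psi 10.5 F [-0.3  0.  -0.4]
[216.1 152.3] [-0.4 -0.2]
[335.1 152.7] [-0.6  0. ]
holder centre [ 0.5065 -0.0138]
```

```bash
python3 -m crank '[[[-0.0006,0.0004,0.016],[0,0,0]],[[0,0,0.015],[0,0,0]],[[0,0,0.004],[0,0,0]],[[0,0,0],[0,0,0]],[[0,0,0],[0,0,0]]]'
python3 -m crank '[[[0,0,0.003],[0,0,0]],[[0,0,0.003],[0,0,0]],[[0,0,0],[0,0,0]]]'
python3 -m crank '[[[0,0,0.003],[0,0,0]],[[0,0,0.003],[0,0,0]],[[0,0,0],[0,0,0]]]'
```

```text
t: 19.82
ee_pos: [0.5082, -0.014, 0.0883]
tool_rot: [0.0, 0.996, 0.091, -0.0]
ft_force: [0.4, 0.1, -0.1]
finger_gap: 0.0423
grasp_force: 61.0
t: 20.07
ee_pos: [0.5079, -0.0144, 0.0818]
tool_rot: [0.0, 0.996, 0.091, -0.0]
ft_force: [-1.1, 0.5, -0.1]
finger_gap: 0.0423
grasp_force: 60.9
t: 20.32
ee_pos: [0.5076, -0.0145, 0.0753]
tool_rot: [-0.0, 0.996, 0.091, -0.0]
ft_force: [0.1, -0.6, -1.1]
finger_gap: 0.0418
grasp_force: 60.9
```

```bash
python3 -m crank '[[[0,0,0.002],[0,0,0]],[[0,0,0.0015],[0,0,0]],[[0,0,0],[0,0,0]]]'
python3 -m crank '[[[0,0,0.001],[0,0,0]],[[0,0,0],[0,0,0]]]'
python3 -m crank '[[[0,0,0.001],[0,0,0]],[[0,0,0],[0,0,0]]]'
```

```text
t: 20.57
ee_pos: [0.5077, -0.0145, 0.0721]
tool_rot: [-0.0, 0.996, 0.091, -0.0]
ft_force: [-0.3, 0.1, -0.8]
finger_gap: 0.0421
grasp_force: 61.0
t: 20.73
ee_pos: [0.5079, -0.0145, 0.0714]
tool_rot: [0.0, 0.996, 0.091, -0.0]
ft_force: [0.2, -0.3, -0.7]
finger_gap: 0.042
grasp_force: 61.0
t: 20.9
ee_pos: [0.5079, -0.0145, 0.0704]
tool_rot: [0.0, 0.996, 0.091, -0.0]
ft_force: [0.0, 0.0, -0.2]
finger_gap: 0.0421
grasp_force: 61.0
```

```bash
python3 -m crank '[[[0,0,0.001],[0,0,0]],[[0,0,0],[0,0,0]]]'
python3 -m crank '[[[0,0,0.001],[0,0,0]],[[0,0,0],[0,0,0]]]'
python3 -m crank '[[[0,0,0.0007],[0,0,0]],[[0,0,0],[0,0,0]]]'
```

```text
t: 21.07
ee_pos: [0.5079, -0.0145, 0.0693]
tool_rot: [0.0, 0.996, 0.091, -0.0]
ft_force: [-0.0, 0.3, -0.5]
finger_gap: 0.0421
grasp_force: 61.0
t: 21.23
ee_pos: [0.508, -0.0145, 0.0689]
tool_rot: [0.0, 0.996, 0.091, 0.0]
ft_force: [-2.0, -0.1, 3.7]
finger_gap: 0.0419
grasp_force: 62.7
t: 21.4
ee_pos: [0.5081, -0.0145, 0.0688]
tool_rot: [0.0, 0.996, 0.091, 0.0]
ft_force: [-3.9, 0.0, 7.8]
finger_gap: 0.042
grasp_force: 64.4
```

```bash
python3 -m crank '[[[0,0,-0.001],[0,0,0]],[[0,0,0],[0,0,0]]]'
python3 -m crank '[[[0,0,0],[0,0,0]],[[0,0,0],[0,0,0]],[[0,0,0],[0,0,0]]]' 90
python3 -m crank '[[[0,0,-0.01],[0,0,0]],[[0,0,-0.025],[0,0,0]],[[0,0,-0.03],[0,0,0]],[[0,0,-0.03],[0,0,0]],[[0,0,0],[0,0,0]]]'
python3 - <<'E'
from h import *
from bench import readout,get_image
d=get_image("wrist");np.savez("w13.npz",**d)
g=cv2.cvtColor(d["image"],cv2.COLOR_RGB2GRAY);u,v=proj(d,[.507,-.0138,.072]).round().astype(int);print(u,v,"col",g[v-50:v+50:3,u].tolist(),"row",g[v,u-50:u+51:3].tolist())
E
python3 -m crank '[[[-0.0017,0.035,0],[0,0,0]],[[-0.0017,0.035,0],[0,0,0]],[[-0.0017,0.035,0],[0,0,0]],[[-0.0017,0.035,0],[0,0,0]],[[-0.0017,0.035,0],[0,0,0]],[[-0.0017,0.035,0],[0,0,0]],[[-0.0017,0.035,0],[0,0,0]],[[0,0,0],[0,0,0]],[[0,0,0],[0,0,0]]]' 90
python3 - <<'E'
from h import *
from bench import readout,get_image
P=[]
for i in range(4): d=get_image("wrist");o=readout.get_obs();P.append(o["ee_pos"])
o["ee_pos"]=np.mean(P,0);np.savez("w14.npz",**d);print(o["t"],o["ee_pos"].round(4));im=d["image"]
g=cv2.cvtColor(im,cv2.COLOR_RGB2GRAY)
u,v=proj(d,[.5408,-.2573,.101]).round().astype(int);print("top proj",u,v)
m=(im[...,0]<45).astype(np.uint8)[v-60:v+61,u-70:u+71]
k,lab,st,ce=cv2.connectedComponentsWithStats(m)
for i in range(1,k):
    if st[i,4]>150: print(st[i]+[u-70,v-60,0,0,0],ce[i]+[u-70,v-60])
# flange ring: bright steel; print a coarse map
print(g[v-60:v+61:5,u-60:u+61:5])
E
```

```text
t: 21.57
ee_pos: [0.5081, -0.0145, 0.0689]
tool_rot: [0.0, 0.996, 0.091, 0.0]
ft_force: [-0.1, 0.1, 2.2]
finger_gap: 0.0417
grasp_force: 61.6
t: 21.82
ee_pos: [0.5079, -0.0145, 0.0686]
tool_rot: [0.0, 0.996, 0.091, -0.0]
ft_force: [-1.2, -1.2, -0.5]
finger_gap: 0.0555
grasp_force: 0.0
t: 22.23
ee_pos: [0.5107, -0.0147, 0.1715]
tool_rot: [0.001, 0.996, 0.091, 0.006]
ft_force: [0.8, 0.7, 0.5]
finger_gap: 0.0555
grasp_force: 0.0
273 216 col [89, 66, 16, 54, 65, 53, 38, 93, 145, 139, 99, 93, 61, 56, 61, 32, 25, 26, 44, 17, 51, 60, 60, 58, 58, 55, 21, 24, 27, 29, 70, 86, 86, 86] row [84, 84, 83, 84, 83, 83, 82, 67, 59, 57, 60, 60, 60, 55, 36, 29, 25, 25, 25, 25, 36, 60, 60, 59, 59, 58, 55, 36, 36, 36, 37, 37, 37, 37]
t: 23.03
ee_pos: [0.5399, -0.259, 0.1625]
tool_rot: [-0.001, 0.996, 0.089, -0.001]
ft_force: [0.8, 0.7, 0.3]
finger_gap: 0.055
grasp_force: 0.0
23.2333 [ 0.5403 -0.2569  0.1633]
top proj 276 226
[206 166  53   6 166] [225.3253012  167.58433735]
[267 199  29  41 975] [280.40512821 219.30564103]
[331 253  16  34 464] [339.64655172 270.07112069]
[206 254  12  33 366] [211.081967
[... 1942 characters left out ...]
85  85 129 156 156 157 157 156 157 156
  157 156 156 156 156 124   3]
 [ 55 156 101  85  85  85  86  85  84 110 156 156 156 157 155 157 156 156
  156 156 156 156 156 156   2]
 [ 38  97  85  85  86  84  84  84  91 156 156 156 157 156 156 156 157 155
  156 156 157 156 156 150   4]
 [ 21  85  84  84  84  85  84  84 156 156 156 156 156 156 156 156 156 156
  156 156 156 156 151 123   3]
 [  6  85  85  85  85  84  85  84  84 134 156 156 155 155 156 155 156 156
  156 156 156 111  84  79   2]
 [  4  84  85  84  85  84  84  85  84  86 123 156 156 156 156 156 156 156
  156 155 102 101  89  78   4]
 [  3  84  85  85  85  84  84  84  85  85  85  96 152 155 156 155 156 156
  156 115 102  93  91  42   4]]
```

Run:
```python
from h import *
d=np.load("w14.npz");tx=np.array([.9834,.1812,0])
e=onz(d,281.5,240,.101);c=e+.010*tx
f=onz(d,281.5,199.3,.059)-.010*tx   # lower edge of the +x side
print("centre from near top edge",c.round(4),"from far bottom",f.round(4), "TCP proj at .101",proj(d,[.5403,-.2569,.101]))
for p in(c,f):
    w=p[:2]-[.5403,-.2569];print("tool shift",(w@[.9834,.1812]).round(4),(w@[.1812,-.9834]).round(4))
# top view and scene rays for the knob top centre
t=np.load("t9.npz");g=t["image"];m=(g.max(2)<40).astype(np.uint8)[225:275,370:450]
k,l,s,ce=cv2.connectedComponentsWithStats(m);print([(s[i].tolist(),(ce[i]+[370,225]).round(1).tolist()) for i in range(1,k) if s[i,4]>20])
```

```text
centre from near top edge [ 0.541  -0.2609  0.101 ] from far bottom [ 0.5396 -0.2618  0.059 ] TCP proj at .101 [275.70846355 226.17362471]
tool shift -0.0001 0.004
tool shift -0.0016 0.0047
[([50, 13, 14, 10, 108], [426.2, 242.5]), ([15, 27, 9, 7, 53], [388.8, 255.0])]
```

```bash
python3 -m crank '[[[-0.0007,0.004,0.02],[0,0,0]],[[0,0,0.03],[0,0,0]],[[0,0,0.03],[0,0,0]],[[0,0,0.016],[0,0,0]],[[0,0,0],[0,0,0]],[[0,0,0],[0,0,0]]]' 90
python3 -m crank '[[[0,0,0],[0,0,0]],[[0,0,0],[0,0,0]],[[0,0,0],[0,0,0]],[[0,0,0],[0,0,0]],[[0,0,0],[0,0,0]],[[0,0,0],[0,0,0]]]' 255
```

```text
t: 23.73
ee_pos: [0.5404, -0.2606, 0.0677]
tool_rot: [-0.0, 0.996, 0.091, -0.001]
ft_force: [0.6, 0.7, 0.6]
finger_gap: 0.0553
grasp_force: 0.0
t: 24.23
ee_pos: [0.5416, -0.262, 0.07]
tool_rot: [0.001, 0.996, 0.091, 0.002]
ft_force: [-1.1, 1.4, 6.6]
finger_gap: 0.0182
grasp_force: 58.4
```

```bash
python3 -m crank '[[[0,0,-0.01],[0,0,0]],[[0,0,-0.02],[0,0,0]],[[0,0,-0.02],[0,0,0]],[[0,0,-0.02],[0,0,0]],[[0,0,-0.02],[0,0,0]],[[0,0,0],[0,0,0]],[[0,0,0],[0,0,0]]]'
python3 - <<'E'
from h import *
from bench import readout,get_image
P=[]
for i in range(4): d=get_image("wrist");o=readout.get_obs();P.append(o["ee_pos"])
o["ee_pos"]=np.mean(P,0);np.savez("w15.npz",**d);print(o["t"],o["ee_pos"].round(4),o["finger_gap"],o["grasp_force"])
T=tool(o).as_matrix()
for z in(.0125+.012,.04,.0615): print(z,proj(d,o["ee_pos"]+T@[0,0,z]).round(1))
g=cv2.cvtColor(d["image"],cv2.COLOR_RGB2GRAY)
print(g[205:345:4,235:318:4])
print("hover shift",shift(o,[.507,-.0138,.156]).round(4))
E
```

```text
t: 24.82
ee_pos: [0.541, -0.262, 0.1593]
tool_rot: [0.001, 0.996, 0.091, 0.001]
ft_force: [-0.0, -0.5, -2.6]
finger_gap: 0.0182
grasp_force: 58.7
25.0167 [ 0.54   -0.2614  0.1565] 0.018446445034288935 58.70441436767578
0.0245 [275.5 247.6]
0.04 [275.4 237.8]
0.0615 [275.4 226.4]
[[115 114  93 109 102  89  80  62  82  27  25  30  50  50  50  50  51  50
   50  80  93]
 [102  52  52  51  51  51  51  51  41  26  27  26  49  51  51  53  53  55
   55  79  92]
 [ 82  51  52  52  53  53  54  55  54  30  26  40  59  60  60  61  59  59
   58  72  92]
 [ 87  59  59  60  60  61  60  59  59  57  56  57  57  57  57  57  57  57
   57  69  92]
 [ 67  58  60  58  57  57  58  57  57  56  49  58  58  59  59  59  59  59
   60  66  93]
 [113  57  58  57  57  58  58  58  58  27  24  41  62  62  62  62  62  62
   60  64  92]
 [ 93  60  61  62  62  62  63  63  60  24  25  27  59  58  57  57  54  54
   54  55  93]
 [ 93  58  58  58  57  56  56  55  50  26  27  26  51  54  55  54  53  54
   50  52  92]
 [114  87  64  55  56  56  52  34  53  60  62  57  50  35  53  55  55  55
   56  58  92]
 [125 125  65  60  
[... 1633 characters left out ...]
  5   4   6  48   8   7
    4   5   5]
 [  4   3   4   7   7  88  45   5   5   4   4   4   4   5  46  85   8   6
    4   3   4]
 [  4   4   4   8   9  91  92  76  25  16   6   7  38  84  92  91   7   5
    5   3   4]
 [  4   5   5   8  15  91  91  91  91  91  91  90  90  90  91  91  13   5
    5   4   2]
 [  5   3   3  17  31  91  91  91  91  91  91  91  91  91  91  91  20  17
    6   3   3]
 [  5   4   4  33  43  91  91  90  91  91  91  91  91  91  90  91  31  39
    5   5   4]
 [  4   5   5  88  90  91  91  91  91  91  91  90  91  91  91  90  91  84
    6   4   4]
 [  5   3  11  90  91  91  90  90  90  91  90  90  91  90  90  91  91  90
    9   4   4]]
hover shift [ 0.0123 -0.2495  0.0009]
```

```bash
python3 -m crank '[[[0.0014,-0.0356,0],[0,0,0]],[[0.0014,-0.0356,0],[0,0,0]],[[0.0014,-0.0356,0],[0,0,0]],[[0.0014,-0.0356,0],[0,0,0]],[[0.0014,-0.0356,0],[0,0,0]],[[0.0014,-0.0356,0],[0,0,0]],[[0.0014,-0.0357,0],[0,0,0]],[[0,0,0],[0,0,0]],[[0,0,0],[0,0,0]],[[0,0,0],[0,0,0]]]'
python3 hov.py
python3 - <<'E'
from h import *
d=np.load("hov.npz");g=cv2.cvtColor(d["image"],cv2.COLOR_RGB2GRAY)
print(g[180:244:3,235:318:4])
print("proj ring top centre",proj(d,[.507,-.0138,.072]).round(1),"C-3.5",proj(d,[.5036,-.0144,.072]).round(1))
E
```

```text
t: 25.85
ee_pos: [0.5049, -0.0149, 0.1571]
tool_rot: [0.0, 0.996, 0.091, -0.001]
ft_force: [-0.7, -0.6, -0.7]
finger_gap: 0.0184
grasp_force: 59.0
tcp [ 0.5051 -0.0156  0.1574] psi 10.32 F [-0.6  1.3 -0.5]
[220.4 144.3] [-0.4 -0.1]
[325.6 144.2] [-0.5  0.2]
holder centre [ 0.5066 -0.0136]
[[ 98  96  60  77  72  51  72 107  70  49  35  57  68  42  30  36  36  28
   42  42  42]
 [ 98  85  76  74  50  67  98  87 115 135 147 121  47  47  48  30  36  36
   39  42  41]
 [ 97  85  73  50  71  80 115 163 167 162 160  84  70  64  43  47  30  36
   40  42  42]
 [ 96  95  54  87  71 137 165 164 163 160 151  69  69  67  65  42  39  31
   42  42  42]
 [ 96  96  94  88 114 164 161 160 159 158  71  69  68  69  67  63  31  42
   41  42  42]
 [ 97  95  94  74 160 163 158 156 155  97  70  67  68  68  67  67  48  39
   42  41  42]
 [ 95  95  94 133 162 160 157 152 149  73  69  67  67  67  69  66  64  38
   41  42  42]
 [ 94  95  91 155 159 156 154 148 134  64  64  65  68  67  68  66  66  47
   42  41  42]
 [ 94  93  89 155 157 156 152 146  65  68  67  61  65  67  67  68  65  55
   42  41  42]
 [ 93  93
[... 503 characters left out ...]
65  52
   41  42  41]
 [ 91  90  85  53  67  65  64  66  68  28  26  43  66  66  66  66  63  40
   42  41  42]
 [ 91  89  67  27  64  67  63  65  67  24  27  30  65  65  65  65  53  31
   42  41  41]
 [ 90  89  42  18  49  65  65  63  63  26  27  29  65  64  64  63  25  24
   41  41  41]
 [ 89  89  25  23  20  55  67  62  47  30  32  29  51  62  62  31  24  20
   40  40  41]
 [ 89  86  29  32  24  22  51  36  55  63  65  61  50  39  32  26  34  25
   41  40  40]
 [ 89  81  34  30  32  24  38  64  67  64  65  63  65  63  33  32  31  34
   40  41  40]
 [ 88  87  58  36  31  33  64  63  52  13  15  22  52  67  61  31  33  36
   41  41  40]]
proj ring top centre [273.  213.2] C-3.5 [273.  217.6]
```

```bash
python3 -m crank '[[[-0.0006,-0.0015,0.01],[0,0,0]],[[0,0,0.01],[0,0,0]],[[0,0,0],[0,0,0]],[[0,0,0],[0,0,0]]]'
python3 - <<'E'
from h import *
from bench import get_image
d=get_image("wrist");np.savez("w16.npz",**d);g=cv2.cvtColor(d["image"],cv2.COLOR_RGB2GRAY);print(g[204:243:3,245:306:3])
E
python3 -m crank '[[[0,0,0.006],[0,0,0]],[[0,0,0.006],[0,0,0]],[[0,0,0],[0,0,0]]]'
python3 -m crank '[[[0,0,0.006],[0,0,0]],[[0,0,0.006],[0,0,0]],[[0,0,0],[0,0,0]]]'
```

```text
t: 26.38
ee_pos: [0.5036, -0.0134, 0.1364]
tool_rot: [-0.0, 0.996, 0.091, -0.001]
ft_force: [-0.2, 0.3, -1.1]
finger_gap: 0.0181
grasp_force: 59.1
[[ 43 114 161 162 160 157 144  70  68  69  69  69  68  67  68  68  69  67
   67  67  57]
 [ 62 154 160 159 158 136  99  67  68  67  68  68  68  67  67  68  68  69
   66  66  65]
 [100 157 157 156 154 109  70  67  65  59  64  60  61  63  68  67  67  67
   68  66  66]
 [126 152 156 154 153  81  68  65  38  32  32  32  32  38  60  68  67  67
   67  67  65]
 [132  85  85 117 122  73  67  47  32  29  28  31  30  30  35  65  68  68
   66  67  65]
 [ 66  64  66  68  68  68  66  31  48  31  29  31  29  31  40  61  67  66
   67  66  67]
 [ 65  65  64  67  68  68  66  25  12  30  29  35  34  17  16  62  67  67
   67  66  66]
 [ 65  67  64  65  67  68  67  41  21  26  26  27  10  13  30  65  69  67
   66  66  65]
 [ 64  67  67  64  66  68  68  62  29  26  27  27  23  27  54  67  68  67
   66  65  66]
 [ 68  66  67  65  63  66  68  67  40  27  27  28  35  55  67  67  68  67
   66  66  65]
 [ 43  60  67  67  64  64  65  55  35  32  33  30  42  59  66  66  66  66
   66  65  64]
 [ 24  43  65  66  66  53  37  53  61  64  66  63  56  48  39  60  64  66
   65  66  52]
 [ 18  21  56  64  47  50  65  68  68  64  67  66  63  68  64  43  55  64
   64  61  25]]
t: 26.68
ee_pos: [0.5037, -0.0133, 0.1243]
tool_rot: [-0.0, 0.996, 0.091, -0.001]
ft_force: [0.3, 0.2, -1.9]
finger_gap: 0.0184
grasp_force: 59.1
t: 26.93
ee_pos: [0.5039, -0.0134, 0.1124]
tool_rot: [0.0, 0.996, 0.091, -0.001]
ft_force: [1.3, -0.5, -1.8]
finger_gap: 0.0182
grasp_force: 59.0
```

```bash
python3 -m crank '[[[0,0.001,0.004],[0,0,0]],[[0,0,0.004],[0,0,0]],[[0,0,0],[0,0,0]]]'
python3 -m crank '[[[0,0,0.002],[0,0,0]],[[0,0,0.001],[0,0,0]],[[0,0,0],[0,0,0]]]'
python3 -m crank '[[[0,0,0.001],[0,0,0]],[[0,0,0.001],[0,0,0]],[[0,0,0],[0,0,0]]]'
```

```text
t: 27.18
ee_pos: [0.5039, -0.0143, 0.1048]
tool_rot: [-0.0, 0.996, 0.091, -0.001]
ft_force: [0.6, 0.0, -2.2]
finger_gap: 0.0182
grasp_force: 59.0
t: 27.43
ee_pos: [0.5044, -0.0143, 0.1026]
tool_rot: [-0.0, 0.996, 0.091, -0.0]
ft_force: [-0.6, -0.1, -0.6]
finger_gap: 0.0183
grasp_force: 59.0
t: 27.68
ee_pos: [0.5044, -0.0143, 0.1007]
tool_rot: [0.0, 0.996, 0.091, -0.0]
ft_force: [0.5, -0.5, -1.1]
finger_gap: 0.0185
grasp_force: 59.0
```

```bash
python3 -m crank '[[[0,0,0.001],[0,0,0]],[[0,0,0.001],[0,0,0]],[[0,0,0],[0,0,0]]]'
python3 -m crank '[[[0,0,0.001],[0,0,0]],[[0,0,0],[0,0,0]]]'
python3 -m crank '[[[0,0,0.001],[0,0,0]],[[0,0,0],[0,0,0]]]'
```

```text
t: 27.93
ee_pos: [0.5043, -0.0143, 0.0986]
tool_rot: [0.0, 0.996, 0.091, -0.0]
ft_force: [0.0, 0.4, -0.7]
finger_gap: 0.0182
grasp_force: 59.0
t: 28.1
ee_pos: [0.5044, -0.0143, 0.0976]
tool_rot: [0.0, 0.996, 0.091, -0.0]
ft_force: [-0.3, -0.3, -1.7]
finger_gap: 0.0187
grasp_force: 59.0
t: 28.27
ee_pos: [0.5044, -0.0143, 0.0966]
tool_rot: [0.0, 0.996, 0.091, -0.0]
ft_force: [0.4, 0.2, -0.5]
finger_gap: 0.0182
grasp_force: 59.0
```

```bash
python3 -m crank '[[[0,0,0.001],[0,0,0]],[[0,0,0.001],[0,0,0]],[[0,0,0],[0,0,0]]]'
python3 -m crank '[[[0,0,0.0015],[0,0,0]],[[0,0,0.0015],[0,0,0]],[[0,0,0],[0,0,0]]]'
python3 -m crank '[[[0,0,0.0015],[0,0,0]],[[0,0,0.0015],[0,0,0]],[[0,0,0],[0,0,0]]]'
```

```text
t: 28.52
ee_pos: [0.5043, -0.0143, 0.0945]
tool_rot: [0.0, 0.996, 0.091, -0.0]
ft_force: [0.6, 0.0, -0.8]
finger_gap: 0.0186
grasp_force: 59.0
t: 28.77
ee_pos: [0.5042, -0.0143, 0.0914]
tool_rot: [-0.0, 0.996, 0.091, -0.0]
ft_force: [0.1, 0.2, -0.9]
finger_gap: 0.0184
grasp_force: 59.0
t: 29.02
ee_pos: [0.5043, -0.0143, 0.0884]
tool_rot: [0.0, 0.996, 0.091, -0.0]
ft_force: [0.5, 0.5, -1.5]
finger_gap: 0.0184
grasp_force: 59.0
```

In the contact hole with no force. Continue gently until the flange touches.

```bash
python3 -m crank '[[[0,0,0.0015],[0,0,0]],[[0,0,0.001],[0,0,0]],[[0,0,0],[0,0,0]]]'
python3 -m crank '[[[0,0,0.001],[0,0,0]],[[0,0,0],[0,0,0]]]'
python3 -m crank '[[[0,0,0.0007],[0,0,0]],[[0,0,0],[0,0,0]]]'
python3 -m crank '[[[0,0,0.0007],[0,0,0]],[[0,0,0],[0,0,0]]]'
```

```text
t: 29.27
ee_pos: [0.5046, -0.0143, 0.087]
tool_rot: [0.0, 0.996, 0.091, 0.0]
ft_force: [-2.3, 1.4, 4.5]
finger_gap: 0.0186
grasp_force: 59.8
t: 29.43
ee_pos: [0.5048, -0.0143, 0.0869]
tool_rot: [0.0, 0.996, 0.091, 0.001]
ft_force: [-5.1, 0.7, 9.1]
finger_gap: 0.0182
grasp_force: 60.5
t: 29.6
ee_pos: [0.5049, -0.0143, 0.0869]
tool_rot: [0.0, 0.996, 0.091, 0.001]
ft_force: [-8.3, 0.7, 15.0]
finger_gap: 0.0184
grasp_force: 60.8
t: 29.77
ee_pos: [0.505, -0.0143, 0.0869]
tool_rot: [0.0, 0.996, 0.091, 0.001]
ft_force: [-10.1, 1.1, 18.9]
finger_gap: 0.0185
grasp_force: 61.3
```

```bash
python3 -m crank '[[[0,0,-0.002],[0,0,0]],[[0,0,0],[0,0,0]]]'
python3 -m crank '[[[0,0,0],[0,0,0]],[[0,0,0],[0,0,0]],[[0,0,0],[0,0,0]],[[0,0,0],[0,0,0]],[[0,0,0],[0,0,0]]]' 90
python3 -m crank '[[[0,0,-0.01],[0,0,0]],[[0,0,-0.025],[0,0,0]],[[0,0,-0.03],[0,0,0]],[[0,0,-0.03],[0,0,0]],[[0,0,-0.02],[0,0,0]],[[-0.02,-0.03,0],[0,0,0]],[[-0.02,-0.03,0],[0,0,0]],[[-0.02,-0.03,0],[0,0,0]],[[0,-0.04,0],[0,0,0]],[[0,-0.04,0],[0,0,0]]]'
python3 -m crank '[[[0,-0.04,0],[0,0,0]],[[0,0,0],[0,0,0]]]'
python3 - <<'E'
from h import *
from bench import get_image
s=get_image("scene");t=get_image("top")
def c(im,x,y,w,h,W,H): return cv2.resize(np.clip(im[y:y+h,x:x+w,::-1]*1.9,0,255).astype('uint8'),(W,H),interpolation=cv2.INTER_CUBIC)
cv2.imwrite("pics/fin.png",np.hstack([c(s["image"],200,155,80,90,400,450),c(t["image"],255,225,80,90,400,450)]))
def dark(d,x0,x1,y0,y1):
    m=(d["image"].max(2)<14).astype(np.uint8)[y0:y1,x0:x1];k,l,st,ce=cv2.connectedComponentsWithStats(m)
    return [(st[i]+[x0,y0,0,0,0]).tolist() for i in range(1,k) if st[i,4]>15]
for z in(.118,.076,.133): print(z,proj(s,[.503,-.0145,z]).round(1),proj(t,[.503,-.0145,z]).round(1))
print(dark(s,200,280,155,245),dark(t,255,335,225,315))
for n,d in(("s",s),("t",t)):
    i=d["image"].max(2); u,v=proj(d,[.503,-.0145,.1]).round().astype(int); print(n,u,v);print(i[v-24:v+25:2,u-16:u+17:2])
E
```

```text
t: 29.93
ee_pos: [0.505, -0.0144, 0.0869]
tool_rot: [0.0, 0.996, 0.091, 0.001]
ft_force: [-1.9, 1.0, 8.2]
finger_gap: 0.018
grasp_force: 60.1
t: 30.35
ee_pos: [0.5043, -0.0143, 0.0855]
tool_rot: [-0.0, 0.996, 0.091, -0.0]
ft_force: [0.2, -0.3, -0.3]
finger_gap: 0.0553
grasp_force: 0.0
t: 31.18
ee_pos: [0.4137, 0.143, 0.2022]
tool_rot: [-0.0, 0.996, 0.09, 0.001]
ft_force: [1.5, -0.5, 0.4]
finger_gap: 0.0553
grasp_force: 0.0
t: 31.35
ee_pos: [0.4057, 0.1867, 0.2019]
tool_rot: [-0.001, 0.996, 0.094, 0.0]
ft_force: [0.2, 0.1, 0.5]
finger_gap: 0.0556
grasp_force: 0.0
0.118 [231.8 186. ] [297.3 265.2]
0.076 [233.3 198.6] [296.8 266.9]
0.133 [231.3 181.3] [297.5 264.6]
[] []
s 232 192
[[ 76  76  75  74  76  75  71 104 104  73  76  75  76  76  77  75  76]
 [ 75  75  76  74  75  75  75  76  75  75  76  75  76  76  76  76  76]
 [ 94  70  75  76  75  76  75  76  75  76  75  76  75  74  76  75  75]
 [116 120  85  72  75  75  75  77  74  76  75  74  76  77  75  75  76]
 [114 115 118 109  85  73  76  75  75  76  76  75  76  75  76  75  74]
 [116 115 116 116 119 110  73  74  75  76  76  76  76  76 
[... 2448 characters left out ...]
102 130 133 131 127 120 119 114 122 126 111  70  60  59  82]
 [ 89  89  89 113 132 132 130 129 131 133 132 119  77  61  64  53  59]
 [ 89  90  83  71  91 123 129 132 131 126 105  70  61  64  53  48  59]
 [ 89  89  74  65  59  69  81  86  81  69  62  64  66  57  48  50  77]
 [ 91  89  71  65  73  67  64  64  65  63  66  61  53  57  56  73  86]
 [ 89  89  90  82  84  74  64  59  57  56  59  59  72  81  67  78  88]
 [ 90  89  89  87  85  91  88  81  79  76  76  63  58  71  83  84  86]
 [ 90  90  89  89  83  82  69  67  67  64  74  82  82  86  88  86  89]
 [ 91  90  89  90  87  84  85  84  86  89  88  87  88  86  87  88  89]
 [ 90  90  90  90  90  89  89  90  89  89  90  88  89  88  87  84  83]]
```

The knob's top edge is at scene row 183, where the seated height predicts it; standing on the contact would put it near 179. The pin is home and the gripper is clear.

```bash
python3 -c "
from bench import arm
print(arm.job_done())"
```

```text
the job is handed in; nothing more can be done
None
```

The job is handed in: the thick, six-sided and thin rings are stacked in that order in the holder. The round-knob pin slid into the contact hole without resistance, and its flange sits at the home height on the top ring. It took about 31 s. The spare ring, square-headed pin, fruit and potato were not touched, and the judge returned no verdict.

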